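# Complete the cactus row and hold the light bar over it

### The arm

A 6-joint arm with a two-finger parallel gripper is mounted at the origin on the work surface. World frame = base frame: x ahead of the robot, y to its left, z up, the work surface at z = 0. Lengths are in m, angles in rad, forces in N, time in s.
With the tool pointing down it reaches from about 0.375 to 0.975 m from the base axis. Payload 3.8 kg.
Tool frame: the origin (TCP) lies between the finger pads; the fingertips stand 17 mm ahead of it and the grasp point (between the pads) lies 2 mm behind it; y points along the fingers, z is the direction in which the jaws open and shut, and the axes are right-handed (so a half turn about y gives the same grasp; the last joint's range is limited). The gripper opens to 85 mm and grips with 20 to 120 N. Pads are 22 mm wide; open, the fingers measure 114 mm over their backs; the gripper's body (76 mm by 85 mm) begins 54 mm behind the grasp point. The pads swing forward as they close: fully open they stand 13 mm farther back than shut.
Start: joints at [-1.366, 0.264, 1.604, -0, 1.274, -0.037], TCP at [0.162, -0.655, 0.248] pointing down, gripper open.
Joint ranges: [-2.63, 2.63], [-0.94, 2.18], [0.31, 2.57], [-1.31, 4.45], [0, 2.66], [-2.55, 2.55]. Speed limits (rad/s): [2.57, 2.57, 3.14, 3.14, 3.14, 3.14].

### API

Orientations are given as a rotation vector (axis times angle).
In Python, from workcell import bot, eyes, nets gives the robot as it stands. The module is installed in compiled form; this text tells all that it offers.
- The arm moves only by the tool jog_arm, never from a script. Its arguments are lists of equal length, an entry for each row: "turn": the turn, a rotation vector about the tool's x, y, z in rad, a list of three; "slide": the shift along the tool's x, y, z in mm, a list of three; "grip": the opening in per cent of the stroke, from 0 (shut) to 100 (fully open). A call has 1 to 5 rows; each row shifts and turns the commanded pose from where the row before left it, along the tool's axes as they then stand; what a row does not reach is not made up. A row lasts 1/10 s, in which the tool goes at most 50 mm and 8.59 degrees, less where a joint would pass 70% of its speed; a pose out of reach is approached as far as the arm can. A call with a gripper value outside its range is refused whole. The fingers move at their own pace and stop on an object; "newtons" is the grip in N (left out, the last holds). Time passes only in rows, so rows that do not move let the fingers close. It gives the time, the measured TCP pose, the force and the opening at its end, in the units of the state.
- bot.read_state(): the state, without advancing time (a new reading comes with each control period).
- eyes.read_camera(name): name is "scene" or "top" or "wrist"; returns a dict with "img" (400x640x3 uint8, red, green, blue), "depth" (400x640 float32, m along the optical axis (not along the pixel's ray), 0 where there is no reading), "intrinsics" (3x3 intrinsics, pixels), "distortion" ([k1, k2, p1, p2, k3] as OpenCV has them; the pictures are not rectified), "position" and "rotation" of the camera in the world. Camera axes: x right, y down, z forward; pixel columns grow to the right and rows downward; lengths in m; the calibration is good to about 2 mm. A picture is of the moment at which its call begins.
- bot.finish_job(): hands the job in, once; it reports no verdict.
Trained networks look in a picture, given as the dict that the camera call returned (one of the last four; its "shot" number tells which), for a name from the list of things; names that differ only in an ending like _2 or _b are one class to them, and where a whole thing is asked for, a point or a joint stands for the part that bears it (a point fixed in the world has none). Each returns a list of dicts, best first, with "conf" (0 to 1); they miss things now and then, are a little off and sometimes report something else, mostly with a low value. They report only what shows in the picture. A call takes as long as a camera call.
- nets.search_frame(thing, picture): "xyz" ([x, y, z] in m, in the coordinates of the camera as it stood for that picture, good to about 4 mm: the middle of the surface that is visible of it).
The state is a dict: "time": time; "q": joint angles; "joint_vel": joint speeds; "joint_torque": joint torques, N m; "tool_pos": TCP position; "tcp_rot": TCP orientation; "wrist_force": force on the tool from outside, world axes, zero at the start; "torque": the same for the moment, N m; "width": opening from 0.0 (shut) to 1.0 (fully open).
Only numpy, scipy, OpenCV 4.12 (cv2) and the standard library are available. Lean on these libraries where they do the work, as an engineer would, in place of code of your own. Each camera call takes 0.05 s, during which the arm holds its last target.

### The job

Gently stand the two square pots of cactus that are out on the bench in the two empty places of the row tray, so that all four stand upright at the bottom of their places. Then take the line light meter off its cradle by its handle, lift it clear over the water pipe and the plants without touching them, and finish while still holding it over the row for the reading: steady and level, the sensing bar along the row and centred over the four plants, about a finger's breadth (1 to 2 cm) above their tips and touching nothing. Leave everything else on the bench where it stands.

Things in the scene. Friction and masses are not known exactly. Their poses are not given: they have to be found in the camera images.
- tray: low black plastic row tray, fixed to the bench, 312 x 84 mm, 18 mm high, with four square places in a single row along its x, 72 mm apart; origin at the centre of its underside (z up)
- place_1 (a point): centre of the floor of place 1 of the tray (counted along its x): a square well 48 x 48 mm, 14 mm deep, sides along the tray's x and y, floor 4 mm above the bench. Two of the four places hold a pot at the start (which two varies). Neighbouring pots' rims are 16 mm apart along the row, so grip a pot across the row
- place_2 (a point): centre of the floor of place 2 of the tray (counted along its x): a square well 48 x 48 mm, 14 mm deep, sides along the tray's x and y, floor 4 mm above the bench. Two of the four places hold a pot at the start (which two varies). Neighbouring pots' rims are 16 mm apart along the row, so grip a pot across the row
- place_3 (a point): centre of the floor of place 3 of the tray (counted along its x): a square well 48 x 48 mm, 14 mm deep, sides along the tray's x and y, floor 4 mm above the bench. Two of the four places hold a pot at the start (which two varies). Neighbouring pots' rims are 16 mm apart along the row, so grip a pot across the row
- place_4 (a point): centre of the floor of place 4 of the tray (counted along its x): a square well 48 x 48 mm, 14 mm deep, sides along the tray's x and y, floor 4 mm above the bench. Two of the four places hold a pot at the start (which two varies). Neighbouring pots' rims are 16 mm apart along the row, so grip a pot across the row
- row_mid (a point): the middle of the row of places (tray's centre, on the level of the places' floors); its x runs along the row. Tips of the cacti standing in the tray: 84 mm above this point, 88 mm above the bench
- pot_1_mid (a point): square black pot with a round cactus, about 160 g, 84 mm tall in all. Pot 60 mm tall, rim band 56 x 56 mm (its top 18 mm), foot 42 x 42 mm; cactus 40 mm across. The point is on the axis, 42 mm above the foot: the rim band, to be gripped on two opposite sides, is 0 to 18 mm above it, the cactus's tip 42 mm above. x, y square to its sides, z up. It begins in the tray.
- pot_2_mid (a point): square black pot with a round cactus, about 160 g, 84 mm tall in all. Pot 60 mm tall, rim band 56 x 56 mm (its top 18 mm), foot 42 x 42 mm; cactus 40 mm across. The point is on the axis, 42 mm above the foot: the rim band, to be gripped on two opposite sides, is 0 to 18 mm above it, the cactus's tip 42 mm above. x, y square to its sides, z up. It begins in the tray.
- pot_3_mid (a point): square black pot with a round cactus, about 160 g, 84 mm tall in all. Pot 60 mm tall, rim band 56 x 56 mm (its top 18 mm), foot 42 x 42 mm; cactus 40 mm across. The point is on the axis, 42 mm above the foot: the rim band, to be gripped on two opposite sides, is 0 to 18 mm above it, the cactus's tip 42 mm above. x, y square to its sides, z up. It begins loose on the bench, outside the tray.
- pot_4_mid (a point): square black pot with a round cactus, about 160 g, 84 mm tall in all. Pot 60 mm tall, rim band 56 x 56 mm (its top 18 mm), foot 42 x 42 mm; cactus 40 mm across. The point is on the axis, 42 mm above the foot: the rim band, to be gripped on two opposite sides, is 0 to 18 mm above it, the cactus's tip 42 mm above. x, y square to its sides, z up. It begins loose on the bench, outside the tray.
- meter_grip (a point): line light meter, 350 g, level on its cradle; x along it, z up. Black handle 140 mm long, 30 wide, 34 tall; sensing bar 280 x 16 mm, 10 thick, out of its +x end. The point is the balance point at half the handle's height; handle from 100 mm behind to 40 ahead, its sides free; bar from 40 to 320 ahead, middle 180 ahead, underside 11 mm below the point; cradle foot 34 below
- pipe: grey irrigation pipe, 25 mm thick, fixed on 30 mm wide clips, running along x between the meter and the tray; origin on the bench under it. It reaches from 250 mm nearer to the robot to 400 mm beyond, its top 71 mm above the bench; a valve lever 170 to 255 mm beyond is 97 mm high; thin mist nozzles 110 and 340 mm beyond are 157 mm high
- clay_pot: an empty round terracotta pot, 70 mm across, 60 mm tall; a bystander; origin under it on the bench
- sprayer: a white trigger spray bottle, 80 mm across, 210 mm tall; a bystander; origin under it on the bench
- tall_cactus: a column cactus in a round black pot, 100 mm across, 210 mm tall; a bystander; origin under it on the bench
- pump_1: an air sampling unit, an upright aluminium block 38 x 58 mm, 116 mm tall, black cap, clear tube on its front; a bystander; origin under it on the bench
- pump_2: a second air sampling unit like pump_1; a bystander; origin under it on the bench
- trowel: a hand trowel lying flat, 280 mm long along its x, 26 mm high; a bystander; origin under it on the bench

How it is judged:
By the outcome, as a careful person would: the job done as asked, in the order asked, and still so for the second after the job is handed in, while the arm keeps its last pose, push and grip.
It also fails if it takes over 72 s, if anything falls off the work surface, if the arm or the gripper's body presses on something with over 40 N, if the wrist force passes 120 N, or if a joint passes its speed limit or range.

## Working session

There is one attempt and no reset: what is moved stays moved. The work goes in short steps, Python scripts to look and compute and a tool call to move; the robot and the scene stay as the last step left them, time stands still between calls to the robot, and variables do not carry over. Pictures are saved under pics/ and viewed, and the job is handed in when it is done.

Besides the shell and the picture viewer there is one more tool, called in YAML: its name, and indented under it one key for each argument. jog_arm: Moves the arm, as the interface text tells. Its arguments: {"type":"object","properties":{"turn":{"type":"array"},"slide":{"type":"array"},"grip":{"type":"array"},"newtons":{"type":"number"}},"required":["turn","slide","grip"]}

```bash
mkdir -p pics; cat > h.py <<'E'
import numpy as np, cv2
from scipy.spatial.transform import Rotation as R
from workcell import bot, eyes, nets
def snap(n,f=None):
    p=eyes.read_camera(n)
    if f: cv2.imwrite('pics/'+f,cv2.cvtColor(p['img'],cv2.COLOR_RGB2BGR))
    return p
def rot(p):
    r=np.array(p['rotation']); return r if r.shape==(3,3) else R.from_rotvec(r).as_matrix()
def cloud(p):
    d=p['depth']; h,w=d.shape
    u,v=np.meshgrid(np.arange(w),np.arange(h))
    q=cv2.undistortPoints(np.stack([u,v],-1).reshape(-1,1,2).astype(float),np.array(p['intrinsics']),np.array(p['distortion'])).reshape(h,w,2)
    c=np.dstack([q[...,0]*d,q[...,1]*d,d])
    W=c@rot(p).T+np.array(p['position']); W[d==0]=np.nan
    return W
def find(t,p):
    return [(round(x['conf'],2),np.round(rot(p)@np.array(x['xyz'])+np.array(p['position']),3).tolist()) for x in nets.search_frame(t,p)]
E
python3 - <<'E'
from h import *
s=bot.read_state(); print(s)
for n in ['scene','top']:
    p=snap(n,n+'0.png'); np.save(n+'0.npy',cloud(p)); print(n,p['position'],p['rotation'])
    for t in ['tray','pot_1_mid','meter_grip','pipe','clay_pot','sprayer','tall_cactus','pump_1','trowel']: print(t,find(t,p))
E
```

```text
{'time': 0.0, 'q': array([-1.36591620e+00,  2.64768890e-01,  1.60539159e+00, -9.64670564e-06,
        1.27368512e+00, -3.69271635e-02]), 'joint_vel': array([-0.00154524,  0.00085244, -0.00031786, -0.0010679 ,  0.00016004,
        0.00050923]), 'joint_torque': array([-9.43124105e-04, -5.15118134e+01, -3.67311215e+01, -1.78331743e-04,
        1.29240294e-02, -1.74841500e-05]), 'tool_pos': array([ 0.16146951, -0.65468477,  0.24694188]), 'tcp_rot': array([-0.25451074,  2.09542546, -2.09069361]), 'wrist_force': array([-0.2137632 , -0.10261824, -0.52929868]), 'torque': array([ 0.00796255, -0.01719012,  0.01289467]), 'width': 1.002284079374464}
scene [1.36859475 0.16885538 1.38054757] [-1.66967682 -2.1620447   0.6303869 ]
tray []
pot_1_mid [(0.6, [0.562, -0.189, 0.061])]
meter_grip [(0.6, [0.648, 0.369, 0.039]), (0.16, [0.466, 0.055, 0.057])]
pipe [(0.65, [0.712, 0.185, 0.071])]
clay_pot [(0.77, [0.353, -0.114, 0.042]), (0.57, [0.398, 0.26, 0.053]), (0.15, [0.563, -0.273, 0.021])]
sprayer [(0.62, [0.529, -0.498, 0.119])]
tall_cactus [(0.69, [0.764, -0.208, 0.084])]
pump_1 [(0.82, [0.73, 0.102, 0.093]), (0.73, [0.766, -0.062, 0.089])]
trowel [(0.75, [0.42, 0.453, 0.003])]
top [ 0.50131416 -0.04824808  1.16326156] [-2.18439428  2.19171655 -0.0210351 ]
tray [(0.96, [0.556, -0.271, 0.017]), (0.72, [0.453, 0.056, 0.057])]
pot_1_mid [(0.75, [0.544, -0.193, 0.061])]
meter_grip [(0.68, [0.618, 0.357, 0.042])]
pipe [(0.93, [0.67, 0.182, 0.065]), (0.41, [0.505, -0.493, 0.127])]
clay_pot [(0.82, [0.362, -0.111, 0.033])]
sprayer [(0.91, [0.503, -0.49, 0.132])]
tall_cactus [(0.88, [0.743, -0.202, 0.088])]
pump_1 [(0.84, [0.749, -0.066, 0.114]), (0.79, [0.706, 0.097, 0.113])]
trowel [(0.87, [0.409, 0.448, 0.004])]
```

View pics/scene0.png

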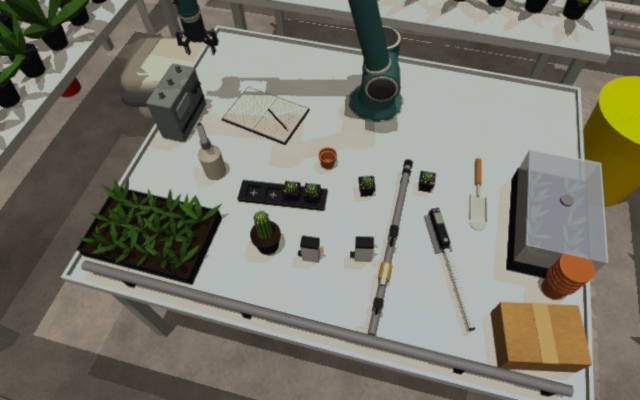

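View pics/top0.png

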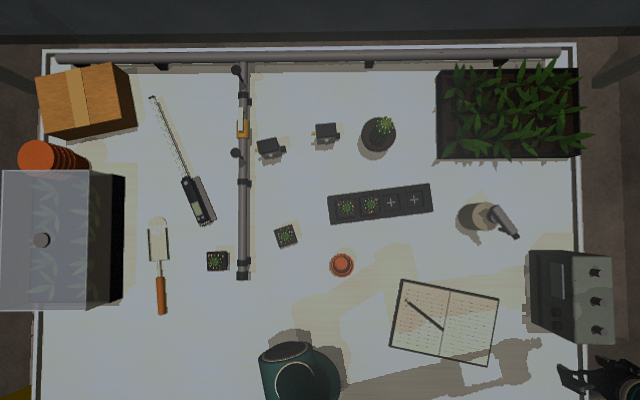

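The top view shows the tray at (380,203), with places full at (345,206) and (371,204) and empty at (391,202) and (414,200). The loose pots are at (286,236) and (217,261), and the meter handle is at (197,200) with its bar running to (150,97). Next I'll fit these precisely from depth.

```bash
python3 - <<'E'
from h import *
p=snap('top'); W=cloud(p); img=p['img']
np.save('W.npy',W)
print(p['intrinsics'],p['distortion'])
def reg(x0,x1,y0,y1,z0,z1):
    m=(W[...,0]>x0)&(W[...,0]<x1)&(W[...,1]>y0)&(W[...,1]<y1)&(W[...,2]>z0)&(W[...,2]<z1)
    return W[m]
b=reg(.45,.6,-.1,0,-.05,.02); print('bench z',np.median(b[:,2]),b.shape)
def rect(P):
    c,s,a=cv2.minAreaRect((P[:,:2]*1000).astype(np.float32)); return np.round(c,1),np.round(s,1),round(a,1),len(P),np.round(np.percentile(P[:,2],[5,50,95]),4)
print('potA',rect(reg(.40,.52,0,.11,.045,.075)))
print('potB',rect(reg(.34,.46,.2,.32,.045,.075)))
for y in [.05,.26]:pass
print('tray pots',rect(reg(.5,.62,-.23,-.155,.05,.075)),rect(reg(.5,.62,-.3,-.232,.05,.075)))
print('tray',rect(reg(.45,.65,-.46,-.08,.012,.03)), rect(reg(.45,.65,-.46,-.08,.012,.09)))
print('handle',rect(reg(.5,.75,.25,.5,.045,.058)))
print('meter all',rect(reg(.5,1.02,.25,.6,.02,.06)))
print('bar',rect(reg(.70,1.02,.25,.6,.02,.06)))
print('pipe',rect(reg(.3,1.1,.15,.22,.05,.075)))
im=cv2.cvtColor(img,cv2.COLOR_RGB2BGR)
a=cv2.resize(im[130:290,190:460],None,fx=2.9,fy=2.9,interpolation=cv2.INTER_CUBIC);cv2.imwrite('pics/c1.png',a)
a=cv2.resize(im[80:290,130:260],None,fx=2.8,fy=2.8,interpolation=cv2.INTER_CUBIC);cv2.imwrite('pics/c2.png',a)
E
```

```text
[[373.32105937   0.         311.59066447]
 [  0.         373.32105937 202.98760399]
 [  0.           0.           1.        ]] [0.01062617 0.         0.         0.         0.        ]
bench z -0.0005946448757412348 (1502, 3)
potA (array([453.8,  57. ]), array([55.2, 56.2]), 18.2, 299, array([0.0532, 0.0574, 0.0737]))
potB (array([377.4, 261.5]), array([56.1, 56.2]), 1.9, 300, array([0.0509, 0.057 , 0.0733]))Traceback (most recent call last):
  File "<stdin>", line 14, in <module>
  File "<stdin>", line 10, in rect
    return _quantile_unchecked(
        a, q, axis, out, overwrite_input, method, keepdims, weights)
    return _ureduce(a,
                    func=_quantile_ureduce_func,
    ...<5 lines>...
                    overwrite_input=overwrite_input,
                    method=method)
    r = func(a, **kwargs)
    result = _quantile(arr,
                       quantiles=q,
    ...<2 lines>...
                       out=out,
                       weights=wgt)
    slices_having_nans = np.isnan(arr[-1, ...])
                                  ~~~^^^^^^^^^
IndexError: index -1 is out of bounds for axis 0 with size 0
```

```bash
cat > m.py <<'E'
from h import *
def mk(W):
    def reg(x0,x1,y0,y1,z0,z1):
        m=(W[...,0]>x0)&(W[...,0]<x1)&(W[...,1]>y0)&(W[...,1]<y1)&(W[...,2]>z0)&(W[...,2]<z1)
        return W[m]
    return reg
def rect(P):
    if len(P)<5: return None
    c,s,a=cv2.minAreaRect((P[:,:2]*1000).astype(np.float32)); return np.round(c,1),np.round(s,1),round(a,1),len(P),np.round(np.percentile(P[:,2],[5,50,95]),4)
E
python3 - <<'E'
from m import *
W=np.load('W.npy'); reg=mk(W)
for u,v in [(345,206),(371,204),(391,202),(414,200),(286,236),(197,200),(150,97),(244,150),(332,208),(430,198)]: print(u,v,np.round(W[v,u],3))
im=cv2.imread('pics/top0.png')
cv2.imwrite('pics/c1.png',cv2.resize(im[130:290,190:460],None,fx=2.9,fy=2.9,interpolation=cv2.INTER_CUBIC))
cv2.imwrite('pics/c2.png',cv2.resize(im[80:290,130:260],None,fx=2.8,fy=2.8,interpolation=cv2.INTER_CUBIC))
E
```

```text
345 206 [ 0.539 -0.119  0.086]
371 204 [ 0.544 -0.194  0.085]
391 202 [ 0.553 -0.266  0.004]
414 200 [ 0.559 -0.337  0.003]
286 236 [0.453 0.052 0.082]
197 200 [0.559 0.319 0.062]
150 97 [0.878 0.474 0.04 ]
244 150 [0.707 0.178 0.066]
332 208 [ 0.535 -0.084  0.018]
430 198 [ 0.565 -0.383  0.016]
```

View pics/c1.png

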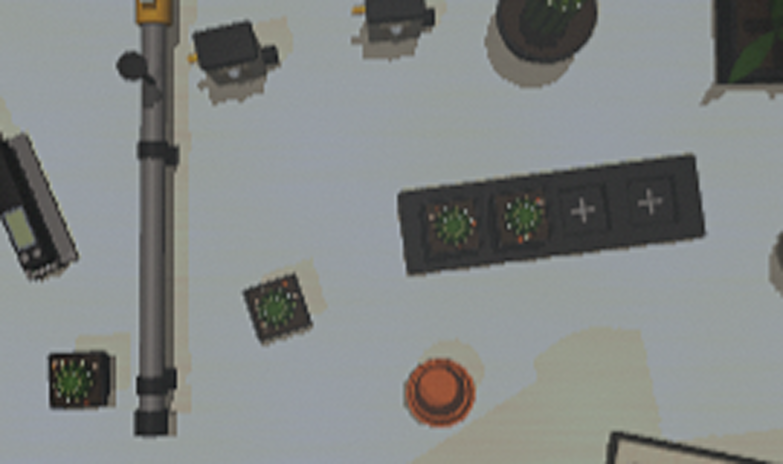

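View pics/c2.png

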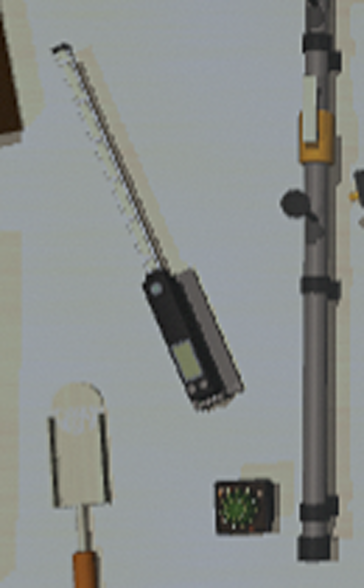

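```bash
python3 - <<'E'
from m import *
W=np.load('W.npy'); reg=mk(W)
t=reg(.47,.64,-.42,-.04,.011,.025); print('traytop',rect(t))
t=reg(.47,.64,-.42,-.04,.011,.1); print('tray+pots',rect(t))
for y in (-.12,-.195): print('tp',rect(reg(.49,.6,y-.034,y+.034,.052,.075)))
for y in (-.266,-.337): 
    P=reg(.49,.62,y-.034,y+.034,-.003,.010);print('well',rect(P))
h=reg(.5,.74,.25,.42,.05,.075); print('handle',rect(h), np.histogram(h[:,2],bins=12))
for z in (.03,.035,.04,.045): print(z,rect(reg(.70,.95,.33,.6,z,.06)))
b=reg(.70,.9,.33,.6,.02,.06); print(np.histogram(b[:,2],bins=12))
# bar centreline: points with z>.03
for x0 in np.arange(.7,.9,.03):
    q=reg(x0,x0+.03,.33,.6,.028,.06); 
    if len(q): print(round(x0,2),np.round(q.mean(0),4),len(q))
q=reg(.45,.75,.25,.45,.005,.1); print('meter z hist',np.histogram(q[:,2],bins=15))
E
```

```text
traytop (array([ 550.1, -229.1]), array([ 88.8, 316.8]), 7.2, 1765, array([0.0131, 0.0166, 0.0201]))
tray+pots (array([ 550.1, -229.1]), array([ 88.8, 316.8]), 7.2, 2505, array([0.0134, 0.0178, 0.0801]))
tp (array([ 536.6, -122. ]), array([55.5, 56.2]), 7.4, 260, array([0.0567, 0.0605, 0.0725]))
tp (array([ 545.6, -193.2]), array([55.9, 56.4]), 7.0, 266, array([0.0561, 0.0605, 0.0728]))
well (array([ 555.2, -266. ]), array([ 65.7, 127.9]), 89.4, 455, array([-0.0024,  0.0011,  0.0063]))
well (array([ 555. , -337.4]), array([ 67.4, 127.4]), 89.9, 462, array([-0.0028,  0.001 ,  0.0061]))
handle (array([560.7, 332.4]), array([139.5,  31.7]), 23.5, 468, array([0.0533, 0.0579, 0.0614])) (array([ 10,   8,  23,  49,  80,  99, 113,  59,  23,   2,   1,   1]), array([0.05000259, 0.05140321, 0.05280383, 0.05420445, 0.05560507,
       0.05700569, 0.05840631, 0.05980693, 0.06120755, 0.06260817,
       0.06400879, 0.06540942, 0.06681004]))
0.03 (array([822.4, 474.8]), array([260.8, 166.7]), 67.2, 681, array([0.0331, 0.0409, 0.0565]))
0.035 (array([822.4, 474.7]), array([260.5, 166.7]), 67.2, 611, a
[... 319 characters left out ...]
78312, 0.02706444, 0.03034576, 0.03362707,
       0.03690839, 0.04018971, 0.04347103, 0.04675235, 0.05003367,
       0.05331499, 0.05659631, 0.05987763]))
0.7 [0.7148 0.3981 0.0395] 65
0.73 [0.7455 0.4115 0.0398] 63
0.76 [0.7792 0.4746 0.0407] 91
0.79 [0.8022 0.5033 0.043 ] 152
0.82 [0.8353 0.4876 0.0416] 114
0.85 [0.8648 0.5011 0.0414] 112
0.88 [0.8932 0.5441 0.0444] 50
meter z hist (array([223,  56,  18,   4,   3,  11,  33,  78, 164,  78,  17,  50, 258,
       180,   4]), array([0.00500091, 0.00912151, 0.01324212, 0.01736273, 0.02148334,
       0.02560395, 0.02972456, 0.03384517, 0.03796577, 0.04208638,
       0.04620699, 0.0503276 , 0.05444821, 0.05856882, 0.06268943,
       0.06681004]))
```

```bash
cat > plan.py <<'E'
from m import *
def pose():
    s=bot.read_state(); return s,np.array(s['tool_pos']),R.from_rotvec(s['tcp_rot']).as_matrix()
def jawyaw(M): return np.degrees(np.arctan2(M[1,2],M[0,2]))
def plan(x,y,z,yaw):
    s,p,M=pose()
    # target: tool y down, z = jaw dir at yaw
    a=np.radians(yaw); zz=np.array([np.cos(a),np.sin(a),0]); yy=np.array([0,0,-1.]); T=np.column_stack([np.cross(yy,zz),yy,zz])
    rv=R.from_matrix(M.T@T).as_rotvec(); d=np.array([x,y,z])-p
    print('t',round(s['time'],2),'tcp',np.round(p*1000,1),'jaw',round(jawyaw(M),2),'q',np.round(s['q'],2),'w',round(s['width'],3),'F',np.round(s['wrist_force'],1))
    print('turn',np.round(rv,4),'slide after turn',np.round(T.T@d*1000,1),'slide before',np.round(M.T@d*1000,1))
E
python3 - <<'E'
from plan import *
s,p,M=pose(); print(M.round(3))
plan(.4538,.057,.25,18.2)
E
```

```text
[[-0.971  0.     0.239]
 [-0.239 -0.    -0.971]
 [-0.    -1.     0.   ]]
t 1.05 tcp [ 161.6 -655.4  248.3] jaw -76.15 q [-1.37  0.26  1.6   0.    1.27 -0.04] w 1.002 F [ 0.1 -0.  -0.7]
turn [-0.0000e+00 -1.6466e+00  1.0000e-04] slide after turn [-585.5   -1.7  500. ] slide before [-454.2   -1.7 -621.7]
```

jog_arm:
  turn:
    - [0,0,0]
    - [0,0,0]
    - [0,0,0]
    - [0,0,0]
    - [0,0,0]
  slide:
    - [-28.4,0,-38.9]
    - [-28.4,0,-38.9]
    - [-28.4,0,-38.9]
    - [-28.4,0,-38.9]
    - [-28.4,0,-38.9]
  grip: [100,100,100,100,100]
  newtons: 30

```text
time: 1.55
tool_pos: [0.2533, -0.4308, 0.2483]
tcp_rot: [-0.253, 2.093, -2.094]
wrist_force: [1.6, -0.8, 1.2]
width: 0.999
```

jog_arm:
  turn:
    - [0,0,0]
    - [0,0,0]
    - [0,0,0]
    - [0,0,0]
    - [0,0,0]
  slide:
    - [-28.4,0,-38.9]
    - [-28.4,0,-38.9]
    - [-28.4,0,-38.9]
    - [-28.4,0,-38.9]
    - [-28.4,0,-38.9]
  grip: [100,100,100,100,100]

```text
time: 2.05
tool_pos: [0.3446, -0.208, 0.2487]
tcp_rot: [-0.252, 2.092, -2.094]
wrist_force: [1.9, -0.8, -0.1]
width: 0.999
```

jog_arm:
  turn:
    - [0,0,0]
    - [0,0,0]
    - [0,0,0]
    - [0,0,0]
    - [0,0,0]
  slide:
    - [-28.4,0,-38.9]
    - [-28.4,0,-38.9]
    - [-28.4,0,-38.9]
    - [-28.4,0,-38.9]
    - [-28.4,0,-38.9]
  grip: [100,100,100,100,100]

```text
time: 2.55
tool_pos: [0.436, 0.0152, 0.2488]
tcp_rot: [-0.253, 2.092, -2.093]
wrist_force: [0.8, -0.2, 0.3]
width: 1.001
```

jog_arm:
  turn:
    - [0,-0.149,0]
    - [0,-0.149,0]
    - [0,-0.149,0]
    - [0,-0.149,0]
    - [0,-0.149,0]
  slide:
    - [0,0,0]
    - [0,0,0]
    - [0,0,0]
    - [0,0,0]
    - [0,0,0]
  grip: [100,100,100,100,100]

```text
time: 3.05
tool_pos: [0.4355, 0.0133, 0.2485]
tcp_rot: [-0.878, 1.62, -1.621]
wrist_force: [-0.3, -0.1, 0.5]
width: 1.0
```

jog_arm:
  turn:
    - [0,-0.149,0]
    - [0,-0.149,0]
    - [0,-0.149,0]
    - [0,-0.149,0]
    - [0,-0.149,0]
  slide:
    - [0,0,0]
    - [0,0,0]
    - [0,0,0]
    - [0,0,0]
    - [0,0,0]
  grip: [100,100,100,100,100]

```text
time: 3.55
tool_pos: [0.4355, 0.0132, 0.2485]
tcp_rot: [-1.283, 1.085, -1.085]
wrist_force: [0.1, -0.4, -0.0]
width: 1.0
```

```bash
python3 - <<'E'
from plan import *
plan(.4538,.057,.20,18.2)
p=snap('wrist','w1.png'); print(find('pot_3_mid',p),p['position'])
W=cloud(p); reg=mk(W)
print('potA wrist',rect(reg(.40,.52,0,.11,.048,.075)),rect(reg(.40,.52,0,.11,.055,.065)))
E
```

```text
t 3.55 tcp [435.5  13.2 248.5] jaw 9.57 q [-0.03 -0.2   2.09  0.    1.26 -0.19] w 1.0 F [ 0.1 -0.4 -0. ]
turn [-4.000e-04 -1.505e-01  1.000e-04] slide after turn [-35.9  48.5  31.1] slide before [-40.2  48.5  25.3]
[] [0.42241828 0.08916026 0.37364556]
potA wrist (array([453.8,  57. ]), array([56.1, 56.5]), 18.6, 2073, array([0.055 , 0.0573, 0.0732])) (array([453.8,  57. ]), array([56.1, 56.5]), 18.6, 1626, array([0.0553, 0.0568, 0.0602]))
```

jog_arm:
  turn:
    - [0,-0.149,0]
    - [0,-0.007,0]
    - [0,0,0]
    - [0,0,0]
    - [0,0,0]
  slide:
    - [0,0,0]
    - [0,0,0]
    - [-36,0,31]
    - [0,40,0]
    - [0,40,0]
  grip: [100,100,100,100,100]

```text
time: 4.15
tool_pos: [0.4559, 0.0582, 0.1692]
tcp_rot: [-1.338, 0.972, -0.978]
wrist_force: [0.6, 0.2, -1.2]
width: 1.001
```

```bash
python3 - <<'E'
from plan import *
plan(.4538,.057,.044,18.5)
E
```

```text
t 4.15 tcp [455.9  58.2 169.2] jaw 17.93 q [ 0.07 -0.09  2.14  0.    1.09 -0.24] w 1.001 F [ 0.6  0.2 -1.2]
turn [-0.0051 -0.0099  0.0012] slide after turn [  0.5 125.2  -2.3] slide before [  0.4 125.2  -3. ]
```

jog_arm:
  turn:
    - [0,0,0]
    - [0,0,0]
    - [0,0,0]
    - [0,0,0]
    - [0,0,0]
  slide:
    - [0,40,0]
    - [0,35,0]
    - [0,30,0]
    - [0,19,0]
    - [0,0,0]
  grip: [100,100,100,100,100]

```text
time: 4.65
tool_pos: [0.4508, 0.0568, 0.0414]
tcp_rot: [-1.345, 0.981, -0.972]
wrist_force: [-1.2, -0.3, -0.3]
width: 1.003
```

```bash
python3 - <<'E'
from plan import *
plan(.4538,.057,.044,18.5)
E
```

```text
t 4.65 tcp [450.8  56.8  41.4] jaw 17.89 q [ 0.07  0.09  2.24 -0.    0.82 -0.24] w 1.003 F [-1.2 -0.3 -0.3]
turn [ 0.0066 -0.0106 -0.0017] slide after turn [ 0.8 -2.6  2.9] slide before [ 0.8 -2.6  2.9]
```

jog_arm:
  turn:
    - [0,0,0]
    - [0,0,0]
  slide:
    - [0,0,0]
    - [0,0,0]
  grip: [100,100]

```text
time: 4.85
tool_pos: [0.4552, 0.0571, 0.0458]
tcp_rot: [-1.34, 0.972, -0.975]
wrist_force: [0.5, 0.5, 0.4]
width: 0.999
```

```bash
python3 - <<'E'
from plan import *
plan(.4538,.057,.044,18.5)
E
```

```text
t 4.85 tcp [455.2  57.1  45.8] jaw 18.06 q [ 0.07  0.08  2.23 -0.    0.82 -0.24] w 0.999 F [0.5 0.5 0.4]
turn [-0.0027 -0.0076  0.0007] slide after turn [-0.3  1.8 -1.4] slide before [-0.3  1.8 -1.4]
```

jog_arm:
  turn:
    - [0,-0.007,0]
    - [0,0,0]
    - [0,0,0]
    - [0,0,0]
    - [0,0,0]
  slide:
    - [0,1,-1]
    - [0,0,0]
    - [0,0,0]
    - [0,0,0]
    - [0,0,0]
  grip: [90,80,72,64,40]
  newtons: 30

```text
time: 5.35
tool_pos: [0.4533, 0.0568, 0.0439]
tcp_rot: [-1.345, 0.967, -0.968]
wrist_force: [-0.7, 0.0, 6.1]
width: 0.651
```

jog_arm:
  turn:
    - [0,0,0]
    - [0,0,0]
    - [0,0,0]
  slide:
    - [0,0,0]
    - [0,0,0]
    - [0,0,0]
  grip: [40,40,40]

```text
time: 5.65
tool_pos: [0.4533, 0.0568, 0.0439]
tcp_rot: [-1.345, 0.967, -0.968]
wrist_force: [-1.2, 1.1, 6.2]
width: 0.649
```

```bash
python3 - <<'E'
from plan import *
plan(.4538,.057,.044,18.5)
p=snap('scene','s1.png')
im=cv2.imread('pics/s1.png'); cv2.imwrite('pics/s1c.png',cv2.resize(im[130:230,220:480],None,fx=3,fy=3))
E
```

```text
t 5.65 tcp [453.3  56.8  43.9] jaw 18.56 q [ 0.07  0.08  2.24 -0.    0.82 -0.25] w 0.649 F [-1.2  1.1  6.2]
turn [-0.0006  0.0011  0.0002] slide after turn [-0.1 -0.1  0.6] slide before [-0.1 -0.1  0.6]
```

View pics/s1c.png

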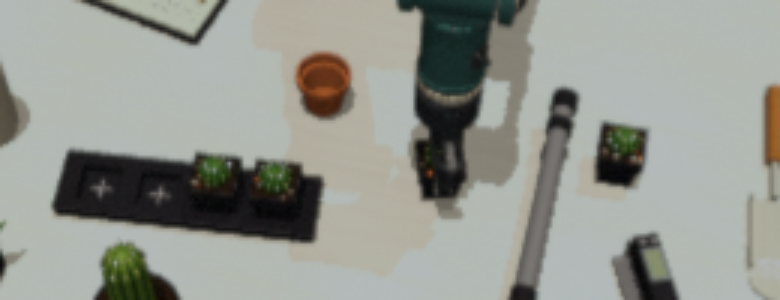

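jog_arm:
  turn:
    - [0,0,0]
    - [0,0,0]
    - [0,0,0]
    - [0,0,0]
    - [0,0,0]
  slide:
    - [0,-15,0]
    - [0,-30,0]
    - [0,-40,0]
    - [0,-35,0]
    - [0,-10,0]
  grip: [40,40,40,40,40]

```text
time: 6.2
tool_pos: [0.4552, 0.0569, 0.177]
tcp_rot: [-1.341, 0.962, -0.971]
wrist_force: [0.9, 0.4, -1.4]
width: 0.649
```

```bash
python3 - <<'E'
from plan import *
plan(.5636,-.3362,.174,7.2)
p=snap('scene','s2.png')
im=cv2.imread('pics/s2.png'); cv2.imwrite('pics/s2c.png',cv2.resize(im[110:230,220:480],None,fx=3,fy=3))
E
```

```text
t 6.2 tcp [455.2  56.9 177. ] jaw 18.56 q [ 0.07 -0.1   2.13  0.    1.1  -0.25] w 0.649 F [ 0.9  0.4 -1.4]
turn [-0.0068  0.1982  0.001 ] slide after turn [403.6   3.   58.2] slide before [407.1   3.6 -22.4]
```

View pics/s2c.png

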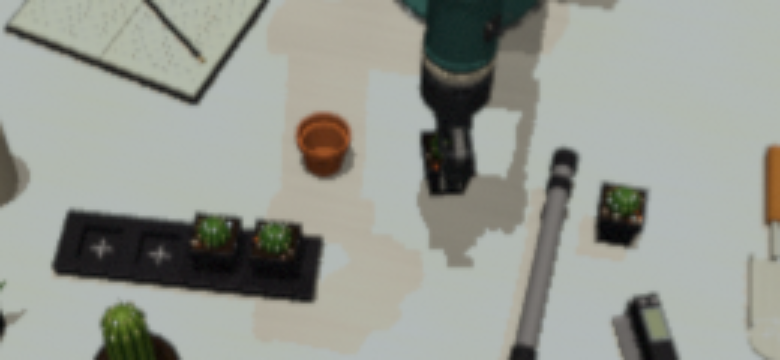

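jog_arm:
  turn:
    - [0,0.1,0]
    - [0,0.098,0]
    - [0,0,0]
    - [0,0,0]
    - [0,0,0]
  slide:
    - [0,0,0]
    - [0,0,0]
    - [24,0,4]
    - [40,0,5.8]
    - [40,0,5.8]
  grip: [40,40,40,40,40]

```text
time: 6.75
tool_pos: [0.4799, -0.0449, 0.1706]
tcp_rot: [-1.269, 1.118, -1.112]
wrist_force: [0.4, 1.0, -2.5]
width: 0.65
```

jog_arm:
  turn:
    - [0,0,0]
    - [0,0,0]
    - [0,0,0]
    - [0,0,0]
    - [0,0,0]
  slide:
    - [40,0,5.8]
    - [40,0,5.8]
    - [40,0,5.8]
    - [40,0,5.8]
    - [40,0,5.8]
  grip: [40,40,40,40,40]

```text
time: 7.25
tool_pos: [0.5339, -0.2402, 0.17]
tcp_rot: [-1.267, 1.12, -1.113]
wrist_force: [-0.5, 0.8, -2.3]
width: 0.647
```

jog_arm:
  turn:
    - [0,0,0]
    - [0,0,0]
    - [0,0,0]
    - [0,0,0]
    - [0,0,0]
  slide:
    - [40,0,5.8]
    - [36,0,5.2]
    - [20,0,3]
    - [0,0,0]
    - [0,0,0]
  grip: [40,40,40,40,40]

```text
time: 7.75
tool_pos: [0.5598, -0.332, 0.1703]
tcp_rot: [-1.266, 1.121, -1.113]
wrist_force: [-0.6, 1.0, -1.5]
width: 0.648
```

```bash
python3 - <<'E'
from plan import *
plan(.5636,-.3362,.1,7.2)
p=snap('wrist','w2.png'); W=cloud(p);reg=mk(W); np.save('Ww2.npy',W)
p=snap('scene','s3.png');
im=cv2.imread('pics/s3.png'); cv2.imwrite('pics/s3c.png',cv2.resize(im[130:230,190:380],None,fx=4,fy=4))
E
```

```text
t 7.75 tcp [ 559.8 -332.   170.3] jaw 7.16 q [-0.57  0.28  1.73  0.    1.13 -0.7 ] w 0.648 F [-0.6  1.  -1.5]
turn [ 0.0035 -0.0008 -0.0035] slide after turn [ 4.6 70.3  3.3] slide before [ 4.9 70.2  3.5]
```

View pics/s3c.png

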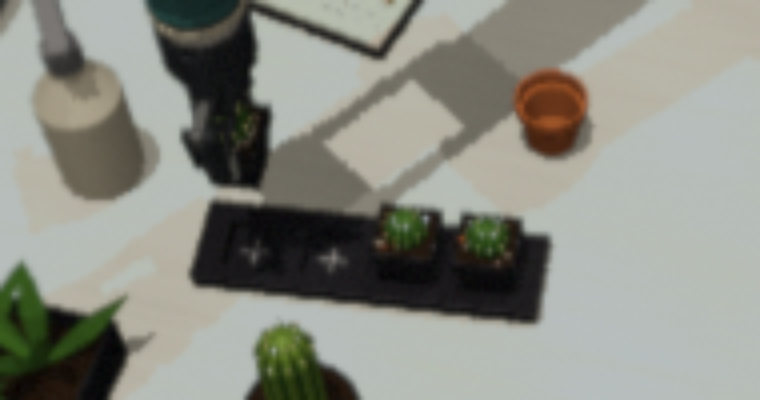

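View pics/w2.png

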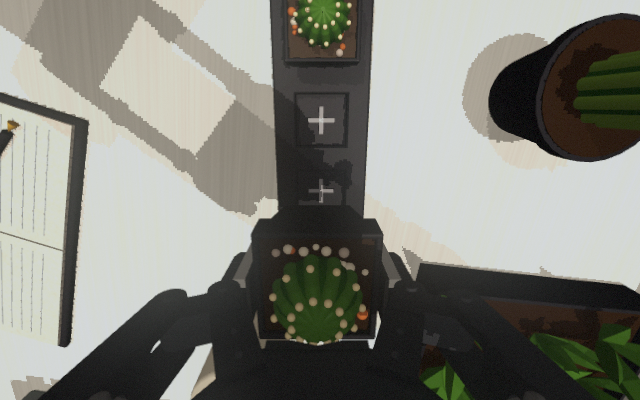

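```bash
python3 - <<'E'
from plan import *
W=np.load('Ww2.npy'); reg=mk(W)
# tray edges along cross direction
a=np.radians(7.2); cx=np.array([np.cos(a),np.sin(a)]); u=np.array([np.sin(a),-np.cos(a)]); o=np.array([.5501,-.2291])
D=W[...,:2]-o; s=D@u; t=D@cx
for s0 in (-.04,0,.036,.06):
    m=(abs(s-s0)<.012)&(abs(t)<.055)&(W[...,2]>.01)&(W[...,2]<.03); print('tray t',s0,np.round(np.percentile(t[m],[1,99]),4),m.sum())
m=(abs(t)<.03)&(s>0)&(s<.075)&(W[...,2]<.009); print('well3 s,t',np.round([np.percentile(s[m],[1,99]),np.percentile(t[m],[1,99])],4),m.sum())
m=(abs(t)<.03)&(s>0.08)&(s<.14)&(W[...,2]<.009); print('well4 t',np.percentile(t[m],[1,99]),m.sum())
v,uu=119,321; print('+3',np.round([s[v,uu],t[v,uu]],4),'+4',np.round([s[190,321],t[190,321]],4),W[190,321])
m=(abs(s+.036)<.034)&(abs(t)<.034)&(W[...,2]>.055)&(W[...,2]<.07); print('pot2',np.percentile(s[m],[0.5,99.5]),np.percentile(t[m],[.5,99.5]))
# held pot rim in tool frame, tcp measured
_,p,M=pose(); L=(W-p)@M
m=(abs(L[...,0])<.045)&(abs(L[...,2])<.027)&(L[...,1]>-.03)&(L[...,1]<-.005)
print('held x,z ext',np.percentile(L[m][:,0],[.5,99.5]),np.percentile(L[m][:,2],[.5,99.5]),np.percentile(L[m][:,1],[5,50,95]))
E
```

```text
tray t -0.04 [-0.0434  0.0447] 739
tray t 0 [-0.0434  0.0436] 2673
tray t 0.036 [-0.0437  0.0442] 1167
tray t 0.06 [-0.0435  0.0438] 1741
well3 s,t [[ 0.0133  0.06  ]
 [-0.0238  0.0242]] 2478
well4 t [-0.02357669  0.02406359] 1566
+3 [0.0356 0.0005] +4 [0.1077 0.0008] [ 0.56439831 -0.33588609  0.00472669]
pot2 [-0.04850636 -0.00729661] [-0.0277399   0.02818983]
held x,z ext [-0.02732304  0.02776797] [-0.02680078  0.02680314] [-0.02821189 -0.01288513 -0.00950682]
```

```bash
python3 - <<'E'
from plan import *
plan(.5640,-.3362,.048,7.2)
E
```

```text
t 7.85 tcp [ 560.2 -331.2  171.4] jaw 7.25 q [-0.57  0.28  1.73  0.    1.13 -0.7 ] w 0.648 F [-0.1 -0.6 -1.7]
turn [ 0.0024  0.0008 -0.0025] slide after turn [  5.4 123.4   3.2] slide before [  5.7 123.4   3.5]
```

Settled; remaining error is x +5.4, z +3.2 mm. I'll correct that, descend to TCP z≈75 mm and check.

jog_arm:
  turn:
    - [0,0,0]
    - [0,0,0]
    - [0,0,0]
    - [0,0,0]
    - [0,0,0]
  slide:
    - [5.4,0,3.2]
    - [0,30,0]
    - [0,35,0]
    - [0,25,0]
    - [0,8,0]
  grip: [40,40,40,40,40]

```text
time: 8.35
tool_pos: [0.563, -0.3355, 0.0717]
tcp_rot: [-1.268, 1.12, -1.11]
wrist_force: [-0.6, 0.4, -2.3]
width: 0.652
```

jog_arm:
  turn:
    - [0,0,0]
  slide:
    - [0,0,0]
  grip: [40]

```text
time: 8.45
tool_pos: [0.5642, -0.3365, 0.0738]
tcp_rot: [-1.267, 1.118, -1.113]
wrist_force: [0.7, -0.6, -1.6]
width: 0.649
```

```bash
python3 - <<'E'
from plan import *
p=snap('wrist'); 
plan(.5640,-.3362,.048,7.2)
E
```

```text
t 8.5 tcp [ 565.4 -337.4   75.6] jaw 7.26 q [-0.58  0.38  1.79 -0.    0.97 -0.7 ] w 0.65 F [-0.3 -0.2 -0.9]
turn [-0.     0.001  0.   ] slide after turn [-1.4 27.6 -1.2] slide before [-1.4 27.6 -1.2]
```

jog_arm:
  turn:
    - [0,0,0]
    - [0,0,0]
    - [0,0,0]
    - [0,0,0]
    - [0,0,0]
  slide:
    - [-0.5,0,-0.4]
    - [0,0,0]
    - [0,6,0]
    - [0,6,0]
    - [0,0,0]
  grip: [40,40,40,40,40]

```text
time: 9.0
tool_pos: [0.5637, -0.3367, 0.062]
tcp_rot: [-1.266, 1.118, -1.114]
wrist_force: [-0.0, 0.5, -2.1]
width: 0.652
```

```bash
python3 - <<'E'
from plan import *
plan(.5640,-.3362,.048,7.2)
E
```

```text
t 9.0 tcp [ 563.7 -336.7   62. ] jaw 7.22 q [-0.58  0.4   1.8   0.    0.95 -0.7 ] w 0.652 F [-0.   0.5 -2.1]
turn [ 0.0016  0.0003 -0.0014] slide after turn [-0.5 14.   0.4] slide before [-0.5 14.   0.4]
```

jog_arm:
  turn:
    - [0,0,0]
    - [0,0,0]
    - [0,0,0]
    - [0,0,0]
    - [0,0,0]
  slide:
    - [-0.4,4,0]
    - [0,4,0]
    - [0,3,0]
    - [0,2,0]
    - [0,0,0]
  grip: [40,40,40,40,40]

```text
time: 9.5
tool_pos: [0.5642, -0.3367, 0.0497]
tcp_rot: [-1.266, 1.117, -1.115]
wrist_force: [0.5, -0.4, -1.0]
width: 0.65
```

```bash
python3 - <<'E'
from plan import *
plan(.5640,-.3362,.048,7.2)
E
```

```text
t 9.5 tcp [ 564.2 -336.7   49.7] jaw 7.22 q [-0.58  0.41  1.8  -0.    0.93 -0.7 ] w 0.65 F [ 0.5 -0.4 -1. ]
turn [ 0.0007  0.0003 -0.0006] slide after turn [-0.5  1.7 -0.2] slide before [-0.5  1.7 -0.2]
```

jog_arm:
  turn:
    - [0,0,0]
    - [0,0,0]
    - [0,0,0]
  slide:
    - [0,1.5,0]
    - [0,0.7,0]
    - [0,0,0]
  grip: [40,40,40]

```text
time: 9.8
tool_pos: [0.5646, -0.3369, 0.0482]
tcp_rot: [-1.266, 1.116, -1.116]
wrist_force: [0.2, -0.4, -2.3]
width: 0.648
```

jog_arm:
  turn:
    - [0,0,0]
    - [0,0,0]
    - [0,0,0]
  slide:
    - [0,0.8,0]
    - [0,0.5,0]
    - [0,0,0]
  grip: [40,40,40]

```text
time: 10.1
tool_pos: [0.5647, -0.337, 0.048]
tcp_rot: [-1.266, 1.116, -1.116]
wrist_force: [-2.7, 1.1, 4.3]
width: 0.652
```

```bash
python3 - <<'E'
from plan import *
p=snap('wrist'); W=cloud(p)
plan(.5640,-.3362,.048,7.2)
a=np.radians(7.2); cx=np.array([np.cos(a),np.sin(a)]); u=np.array([np.sin(a),-np.cos(a)]); o=np.array([.5501,-.2291])
D=W[...,:2]-o; s=D@u; t=D@cx
for c in (-.036,.108):
    m=(abs(s-c)<.034)&(abs(t)<.024)&(W[...,2]>.04)&(W[...,2]<.1); z=W[...,2][m]; print(c,np.percentile(z,[5,50,99,100]),m.sum())
E
```

```text
t 10.15 tcp [ 564.8 -337.    48. ] jaw 7.22 q [-0.58  0.41  1.8  -0.    0.92 -0.7 ] w 0.652 F [-2.   1.4  4.5]
turn [-0.0003  0.0004  0.0003] slide after turn [-0.8  0.  -0.7] slide before [-0.8  0.  -0.7]
-0.036 [0.04614803 0.04843763 0.05124772 0.05145942] 398
0.108 [0.05406052 0.06542305 0.08761232 0.09998196] 12987
```

jog_arm:
  turn:
    - [0,0,0]
    - [0,0,0]
    - [0,0,0]
    - [0,0,0]
    - [0,0,0]
  slide:
    - [0,-0.8,0]
    - [0,0,0]
    - [0,0,0]
    - [0,0,0]
    - [0,0,0]
  grip: [66,72,82,100,100]

```text
time: 10.65
tool_pos: [0.5645, -0.3368, 0.0475]
tcp_rot: [-1.266, 1.116, -1.116]
wrist_force: [-0.1, -0.3, 0.1]
width: 0.997
```

jog_arm:
  turn:
    - [0,0,0]
    - [0,0,0]
    - [0,0,0]
    - [0,0,0]
    - [0,0,0]
  slide:
    - [0,0,0]
    - [0,-15,0]
    - [0,-40,0]
    - [0,-50,0]
    - [0,-45,0]
  grip: [100,100,100,100,100]

```text
time: 11.15
tool_pos: [0.5646, -0.3369, 0.2006]
tcp_rot: [-1.266, 1.115, -1.117]
wrist_force: [0.9, -0.7, 1.0]
width: 1.0
```

```bash
python3 - <<'E'
from plan import *
p=snap('wrist','w3.png'); 
plan(.3774,.2615,.2,1.9)
p=snap('scene','s4.png');
im=cv2.imread('pics/s4.png'); cv2.imwrite('pics/s4c.png',cv2.resize(im[130:230,190:380],None,fx=4,fy=4))
E
```

```text
t 11.2 tcp [ 568.7 -339.5  210.9] jaw 7.23 q [-0.58  0.26  1.68 -0.    1.19 -0.7 ] w 1.001 F [ 1.9 -2.3  5.2]
turn [-0.0122  0.0929  0.0094] slide after turn [-607.    10.9 -171.3] slide before [-620.4    3.4 -114.3]
```

View pics/s4c.png

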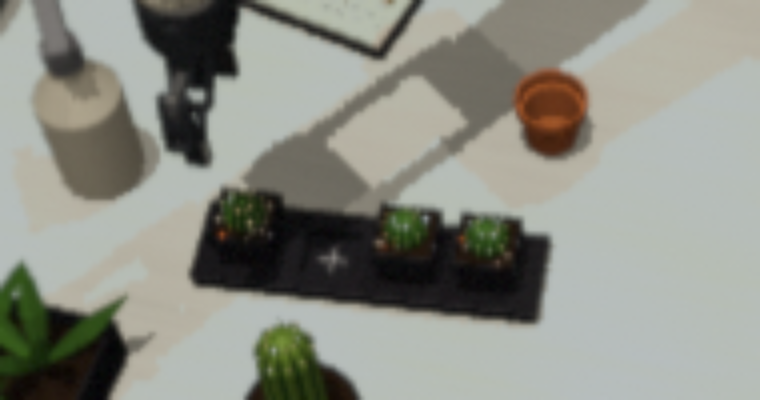

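jog_arm:
  turn:
    - [0,0.092,0]
    - [0,0,0]
    - [0,0,0]
    - [0,0,0]
    - [0,0,0]
  slide:
    - [0,0,0]
    - [-46.5,0,-12.8]
    - [-46.5,0,-12.8]
    - [-46.5,0,-12.8]
    - [-46.5,0,-12.8]
  grip: [100,100,100,100,100]

```text
time: 11.75
tool_pos: [0.5063, -0.1513, 0.1982]
tcp_rot: [-1.224, 1.184, -1.185]
wrist_force: [0.1, 0.1, 0.2]
width: 1.001
```

jog_arm:
  turn:
    - [0,0,0]
    - [0,0,0]
    - [0,0,0]
    - [0,0,0]
    - [0,0,0]
  slide:
    - [-46.5,0,-12.8]
    - [-46.5,0,-12.8]
    - [-46.5,0,-12.8]
    - [-46.5,0,-12.8]
    - [-46.5,0,-12.8]
  grip: [100,100,100,100,100]

```text
time: 12.25
tool_pos: [0.4344, 0.0791, 0.1985]
tcp_rot: [-1.223, 1.183, -1.185]
wrist_force: [0.1, 0.6, -0.2]
width: 1.001
```

jog_arm:
  turn:
    - [0,0,0]
    - [0,0,0]
    - [0,0,0]
    - [0,0,0]
    - [0,0,0]
  slide:
    - [-46.5,0,-12.8]
    - [-40,0,-11]
    - [-25,0,-7]
    - [0,0,0]
    - [0,0,0]
  grip: [100,100,100,100,100]

```text
time: 12.75
tool_pos: [0.4005, 0.1882, 0.1981]
tcp_rot: [-1.226, 1.182, -1.183]
wrist_force: [0.1, -0.2, -0.2]
width: 1.0
```

```bash
python3 - <<'E'
from plan import *
p=snap('wrist','w4.png');W=cloud(p);reg=mk(W)
print(rect(reg(.32,.44,.2,.32,.048,.075)),rect(reg(.32,.44,.2,.32,.055,.065)))
plan(.3774,.2615,.044,1.9)
E
```

```text
(array([367. , 245.3]), array([90.6, 83.3]), 90.0, 3332, array([0.0552, 0.0577, 0.0732])) (array([367. , 245.3]), array([90.6, 83.3]), 90.0, 2682, array([0.0553, 0.057 , 0.0604]))
t 12.8 tcp [400.7 187.5 197.9] jaw 1.98 q [ 0.38 -0.15  2.13 -0.    1.16  0.35] w 0.998 F [-0.3 -0.6 -0.3]
turn [-0.0007  0.0015  0.0004] slide after turn [-74.7 153.9 -20.9] slide before [-74.8 153.9 -20.9]
```

```bash
python3 - <<'E'
from plan import *
p=snap('wrist','w4.png');W=cloud(p);reg=mk(W)
print(rect(reg(.32,.44,.22,.32,.048,.075)),rect(reg(.32,.44,.22,.32,.055,.065)))
plan(.3774,.2615,.044,1.9)
E
```

```text
(array([379.7, 262.1]), array([55.7, 55.3]), 2.3, 3158, array([0.0551, 0.0573, 0.0732])) (array([379.7, 262.1]), array([55.7, 55.3]), 2.3, 2522, array([0.0553, 0.0568, 0.0602]))
t 12.85 tcp [400.9 187.2 197.8] jaw 1.92 q [ 0.38 -0.15  2.13 -0.    1.16  0.35] w 1.004 F [-0.6 -0.   0.6]
turn [-0.0005  0.0003  0.0003] slide after turn [-75.  153.8 -21. ] slide before [-75.1 153.8 -21.1]
```

View pics/w4.png

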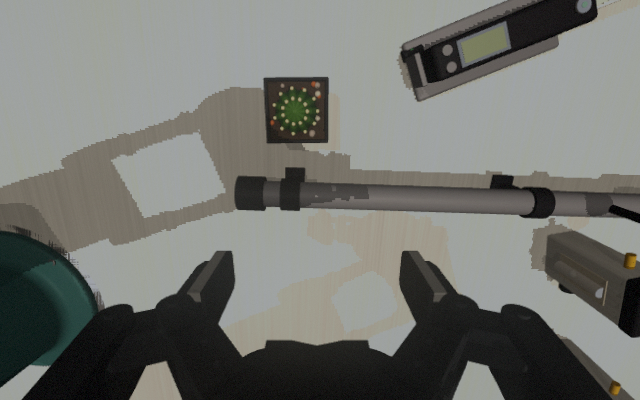

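jog_arm:
  turn:
    - [0,-0.005,0]
    - [0,0,0]
    - [0,0,0]
    - [0,0,0]
    - [0,0,0]
  slide:
    - [0,0,0]
    - [-40,0,-10]
    - [-35.5,0,-9.4]
    - [0,25,0]
    - [0,40,0]
  grip: [100,100,100,100,100]

```text
time: 13.35
tool_pos: [0.3813, 0.2644, 0.135]
tcp_rot: [-1.22, 1.177, -1.18]
wrist_force: [0.6, 1.0, -0.9]
width: 0.999
```

jog_arm:
  turn:
    - [0,0,0]
    - [0,0,0]
    - [0,0,0]
    - [0,0,0]
    - [0,0,0]
  slide:
    - [0,35,0]
    - [0,25,0]
    - [0,15,0]
    - [0,0,0]
    - [0,0,0]
  grip: [100,100,100,100,100]

```text
time: 13.85
tool_pos: [0.3788, 0.262, 0.0577]
tcp_rot: [-1.227, 1.182, -1.181]
wrist_force: [-0.4, -0.2, 0.6]
width: 0.999
```

```bash
python3 - <<'E'
from plan import *
p=snap('wrist','w5.png');W=cloud(p);reg=mk(W)
print(rect(reg(.32,.44,.22,.32,.055,.065)))
plan(.379,.262,.044,2.2)
E
```

```text
(array([378.2, 261.8]), array([112.3,  57.4]), 2.0, 7460, array([0.0554, 0.0574, 0.0633]))
t 13.9 tcp [379.3 262.5  58.4] jaw 2.17 q [ 0.55  0.07  2.22 -0.    0.85  0.51] w 1.002 F [-0.2 -0.1  0.7]
turn [-0.0011 -0.0005 -0.0006] slide after turn [ 0.5 14.4 -0.4] slide before [ 0.5 14.4 -0.4]
```

View pics/w5.png

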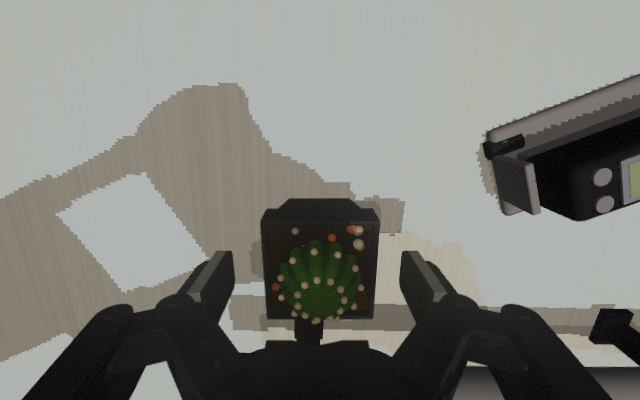

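The pot is centred between the open pads. Its centre along tool x agrees at y≈0.262. Now down 14 mm and close.

jog_arm:
  turn:
    - [0,0,0]
    - [0,0,0]
    - [0,0,0]
    - [0,0,0]
    - [0,0,0]
  slide:
    - [0.4,10,0]
    - [0,4,0]
    - [0,0,0]
    - [0,0,0]
    - [0,0,0]
  grip: [100,100,100,85,74]

```text
time: 14.4
tool_pos: [0.3784, 0.2623, 0.0438]
tcp_rot: [-1.227, 1.18, -1.18]
wrist_force: [-0.2, -0.9, -0.4]
width: 0.744
```

jog_arm:
  turn:
    - [0,0,0]
    - [0,0,0]
    - [0,0,0]
    - [0,0,0]
  slide:
    - [0,0,0]
    - [0,0,0]
    - [0,0,0]
    - [0,0,0]
  grip: [64,40,40,40]

```text
time: 14.8
tool_pos: [0.3786, 0.2625, 0.044]
tcp_rot: [-1.227, 1.18, -1.18]
wrist_force: [0.1, 0.2, 3.1]
width: 0.649
```

jog_arm:
  turn:
    - [0,0,0]
    - [0,0,0]
    - [0,0,0]
    - [0,0,0]
    - [0,0,0]
  slide:
    - [0,-15,0]
    - [0,-35,0]
    - [0,-45,0]
    - [0,-30,0]
    - [0,-10,0]
  grip: [40,40,40,40,40]

```text
time: 15.3
tool_pos: [0.3801, 0.2633, 0.182]
tcp_rot: [-1.221, 1.178, -1.181]
wrist_force: [0.8, 0.7, -2.2]
width: 0.655
```

```bash
python3 - <<'E'
from plan import *
p=snap('wrist','w6.png');W=cloud(p)
plan(.5549,-.2648,.178,7.2)
_,p,M=pose(); L=(W-p)@M
m=(abs(L[...,0])<.045)&(abs(L[...,2])<.027)&(L[...,1]>-.03)&(L[...,1]<-.005)
print('held x,z ext',np.percentile(L[m][:,0],[.5,99.5]),np.percentile(L[m][:,2],[.5,99.5]),np.percentile(L[m][:,1],[5,50,95]))
E
```

```text
t 15.35 tcp [380.  263.2 181.8] jaw 2.24 q [ 0.55 -0.1   2.12 -0.    1.11  0.51] w 0.65 F [ 0.6  0.2 -0.6]
turn [-0.0051 -0.0866 -0.0025] slide after turn [545.7   3.8 107.4] slide before [534.4   3.1 154.2]
held x,z ext [-0.02780771  0.02773139] [-0.02681336  0.02678521] [-0.02871737 -0.01365989 -0.00988735]
```

View pics/w6.png

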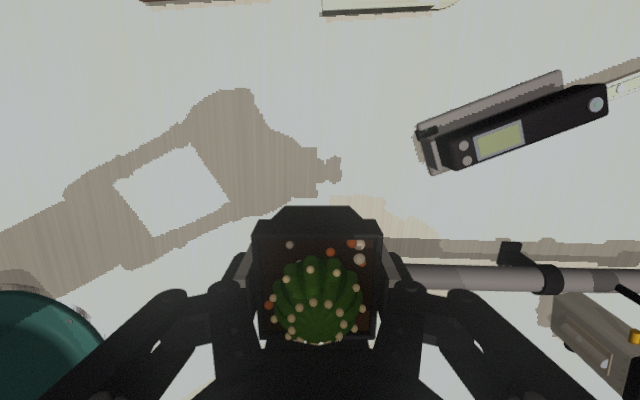

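jog_arm:
  turn:
    - [0,-0.0866,0]
    - [0,0,0]
    - [0,0,0]
    - [0,0,0]
    - [0,0,0]
  slide:
    - [0,0,0]
    - [20,0,4]
    - [40,0,8]
    - [45,0,9]
    - [45,0,9]
  grip: [40,40,40,40,40]

```text
time: 15.85
tool_pos: [0.4253, 0.1155, 0.1758]
tcp_rot: [-1.27, 1.118, -1.114]
wrist_force: [-0.0, 0.9, -1.5]
width: 0.651
```

jog_arm:
  turn:
    - [0,0,0]
    - [0,0,0]
    - [0,0,0]
    - [0,0,0]
    - [0,0,0]
  slide:
    - [45,0,9]
    - [45,0,9]
    - [45,0,9]
    - [45,0,9]
    - [45,0,9]
  grip: [40,40,40,40,40]

```text
time: 16.35
tool_pos: [0.4982, -0.102, 0.1756]
tcp_rot: [-1.268, 1.12, -1.113]
wrist_force: [0.6, 0.8, -0.2]
width: 0.652
```

jog_arm:
  turn:
    - [0,0,0]
    - [0,0,0]
    - [0,0,0]
    - [0,0,0]
    - [0,0,0]
  slide:
    - [45,0,9]
    - [45,0,9]
    - [45,0,9]
    - [25,0,5]
    - [10,0,2]
  grip: [40,40,40,40,40]

```text
time: 16.85
tool_pos: [0.5538, -0.2669, 0.1752]
tcp_rot: [-1.266, 1.122, -1.115]
wrist_force: [-0.5, 0.0, -0.8]
width: 0.652
```

jog_arm:
  turn:
    - [0,0,0]
    - [0,0,0]
  slide:
    - [0,0,0]
    - [0,0,0]
  grip: [40,40]

```text
time: 17.05
tool_pos: [0.5535, -0.2635, 0.1767]
tcp_rot: [-1.266, 1.119, -1.113]
wrist_force: [-0.4, 0.4, -1.2]
width: 0.648
```

```bash
python3 - <<'E'
from plan import *
plan(.5549,-.2648,.048,7.2)
p=snap('wrist'); plan(.5549,-.2648,.048,7.2)
E
```

```text
t 17.05 tcp [ 553.5 -263.5  176.7] jaw 7.2 q [-0.49  0.2   1.81  0.    1.13 -0.61] w 0.648 F [-0.4  0.4 -1.2]
turn [ 0.0027  0.     -0.0026] slide after turn [  1.5 128.7   1.2] slide before [  1.8 128.7   1.6]
t 17.1 tcp [ 553.8 -263.2  177.2] jaw 7.24 q [-0.48  0.2   1.81  0.    1.13 -0.61] w 0.653 F [ 1.5  1.1 -1.1]
turn [ 0.002   0.0007 -0.002 ] slide after turn [  1.7 129.2   0.9] slide before [  2.  129.2   1.2]
```

jog_arm:
  turn:
    - [0,0,0]
    - [0,0,0]
    - [0,0,0]
    - [0,0,0]
    - [0,0,0]
  slide:
    - [1.4,0,0.9]
    - [0,25,0]
    - [0,35,0]
    - [0,30,0]
    - [0,10,0]
  grip: [40,40,40,40,40]

```text
time: 17.6
tool_pos: [0.5532, -0.2637, 0.0751]
tcp_rot: [-1.268, 1.121, -1.11]
wrist_force: [-0.2, 0.6, -1.6]
width: 0.651
```

jog_arm:
  turn:
    - [0,0,0]
    - [0,0,0]
    - [0,0,0]
  slide:
    - [0,0,0]
    - [0,5,0]
    - [0,0,0]
  grip: [40,40,40]

```text
time: 17.9
tool_pos: [0.5569, -0.2665, 0.0751]
tcp_rot: [-1.265, 1.114, -1.118]
wrist_force: [-0.7, 0.4, -1.5]
width: 0.651
```

```bash
python3 - <<'E'
from plan import *
p=snap('wrist'); plan(.5549,-.2648,.048,7.2)
E
```

```text
t 17.95 tcp [ 556.9 -266.6   75.2] jaw 7.21 q [-0.49  0.31  1.88  0.    0.94 -0.61] w 0.647 F [-0.5  0.7 -1.2]
turn [-0.0022  0.0001  0.0015] slide after turn [-2.  27.2 -1.8] slide before [-2.1 27.2 -1.8]
```

jog_arm:
  turn:
    - [0,0,0]
    - [0,0,0]
    - [0,0,0]
    - [0,0,0]
    - [0,0,0]
  slide:
    - [-1,4,-0.8]
    - [0,4,0]
    - [0,4,0]
    - [0,0,0]
    - [0,0,0]
  grip: [40,40,40,40,40]

```text
time: 18.45
tool_pos: [0.5546, -0.2652, 0.0613]
tcp_rot: [-1.266, 1.117, -1.116]
wrist_force: [-0.4, -0.3, -1.4]
width: 0.648
```

```bash
python3 - <<'E'
from plan import *
p=snap('wrist'); plan(.5549,-.2648,.048,7.2)
E
```

```text
t 18.5 tcp [ 554.8 -265.3   61.4] jaw 7.19 q [-0.49  0.33  1.89 -0.    0.92 -0.61] w 0.642 F [-0.3  0.1 -1. ]
turn [ 0.0002 -0.0001 -0.0002] slide after turn [-0.5 13.4  0.2] slide before [-0.5 13.4  0.2]
```

jog_arm:
  turn:
    - [0,0,0]
    - [0,0,0]
    - [0,0,0]
    - [0,0,0]
    - [0,0,0]
  slide:
    - [-0.4,4,0]
    - [0,4,0]
    - [0,3,0]
    - [0,1.5,0]
    - [0,0,0]
  grip: [40,40,40,40,40]

```text
time: 19.0
tool_pos: [0.5545, -0.2647, 0.0486]
tcp_rot: [-1.266, 1.117, -1.116]
wrist_force: [0.6, 0.9, -0.8]
width: 0.648
```

jog_arm:
  turn:
    - [0,0,0]
    - [0,0,0]
    - [0,0,0]
  slide:
    - [0,1,0]
    - [0,0.8,0]
    - [0,0,0]
  grip: [40,40,40]

```text
time: 19.3
tool_pos: [0.555, -0.265, 0.0481]
tcp_rot: [-1.266, 1.116, -1.117]
wrist_force: [-2.2, -0.1, 4.6]
width: 0.653
```

Touchdown at TCP z=0.048, as predicted. Release and lift.

jog_arm:
  turn:
    - [0,0,0]
    - [0,0,0]
    - [0,0,0]
    - [0,0,0]
    - [0,0,0]
  slide:
    - [0,-0.8,0]
    - [0,0,0]
    - [0,0,0]
    - [0,0,0]
    - [0,0,0]
  grip: [66,72,82,100,100]

```text
time: 19.8
tool_pos: [0.5548, -0.2649, 0.048]
tcp_rot: [-1.266, 1.116, -1.116]
wrist_force: [0.3, -0.2, 0.4]
width: 0.997
```

jog_arm:
  turn:
    - [0,0,0]
    - [0,0,0]
    - [0,0,0]
    - [0,0,0]
    - [0,0,0]
  slide:
    - [0,0,0]
    - [0,-15,0]
    - [0,-40,0]
    - [0,-50,0]
    - [0,-45,0]
  grip: [100,100,100,100,100]

```text
time: 20.3
tool_pos: [0.5548, -0.2649, 0.201]
tcp_rot: [-1.266, 1.115, -1.117]
wrist_force: [1.8, -1.2, 0.1]
width: 1.0
```

```bash
python3 - <<'E'
from plan import *
p=snap('scene','s5.png')
im=cv2.imread('pics/s5.png'); cv2.imwrite('pics/s5c.png',cv2.resize(im[130:230,190:380],None,fx=4,fy=4))
plan(.5882,.3444,.2,113.5)
E
```

```text
t 20.35 tcp [ 559.3 -267.2  211. ] jaw 7.2 q [-0.49  0.18  1.78  0.    1.17 -0.61] w 0.998 F [ 2.  -1.2  5.4]
turn [-6.0000e-04 -1.8553e+00  1.7700e-02] slide after turn [270.4  11.  549.3] slide before [-603.2    7.   105.2]
```

View pics/s5c.png

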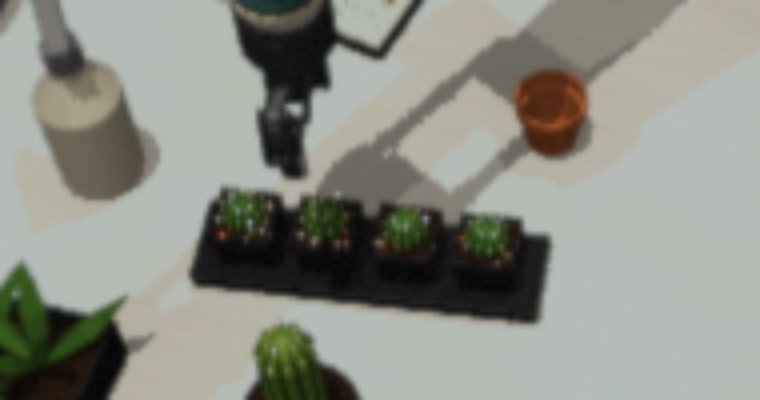

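jog_arm:
  turn:
    - [0,0,0]
    - [0,0,0]
    - [0,0,0]
    - [0,0,0]
    - [0,0,0]
  slide:
    - [-46.2,0,8.4]
    - [-46.2,0,8.4]
    - [-46.2,0,8.4]
    - [-46.2,0,8.4]
    - [-46.2,0,8.4]
  grip: [100,100,100,100,100]

```text
time: 20.85
tool_pos: [0.5676, -0.0288, 0.1993]
tcp_rot: [-1.265, 1.115, -1.118]
wrist_force: [0.7, -0.7, -0.4]
width: 1.002
```

jog_arm:
  turn:
    - [0,0,0]
    - [0,0,0]
    - [0,0,0]
    - [0,0,0]
    - [0,0,0]
  slide:
    - [-46.2,0,8.4]
    - [-46.2,0,8.4]
    - [-46.2,0,8.4]
    - [-46.2,0,8.4]
    - [-46.2,0,8.4]
  grip: [100,100,100,100,100]

```text
time: 21.35
tool_pos: [0.5803, 0.206, 0.1994]
tcp_rot: [-1.265, 1.115, -1.117]
wrist_force: [0.7, -0.9, -0.2]
width: 0.999
```

jog_arm:
  turn:
    - [0,0,0]
    - [0,0,0]
    - [0,0,0]
    - [0,-0.143,0]
    - [0,-0.143,0]
  slide:
    - [-46.2,0,8.4]
    - [-46.2,0,8.4]
    - [-46.2,0,8.4]
    - [0,0,0]
    - [0,0,0]
  grip: [100,100,100,100,100]

```text
time: 21.85
tool_pos: [0.5876, 0.3469, 0.1988]
tcp_rot: [-1.378, 0.894, -0.894]
wrist_force: [-0.4, 0.3, -0.0]
width: 1.002
```

jog_arm:
  turn:
    - [0,-0.143,0]
    - [0,-0.143,0]
    - [0,-0.143,0]
    - [0,-0.143,0]
    - [0,-0.143,0]
  slide:
    - [0,0,0]
    - [0,0,0]
    - [0,0,0]
    - [0,0,0]
    - [0,0,0]
  grip: [100,100,100,100,100]

```text
time: 22.35
tool_pos: [0.588, 0.3448, 0.1991]
tcp_rot: [-1.543, 0.343, -0.344]
wrist_force: [-0.3, 0.3, 0.0]
width: 0.998
```

jog_arm:
  turn:
    - [0,-0.143,0]
    - [0,-0.143,0]
    - [0,-0.143,0]
    - [0,-0.143,0]
    - [0,-0.143,0]
  slide:
    - [0,0,0]
    - [0,0,0]
    - [0,0,0]
    - [0,0,0]
    - [0,0,0]
  grip: [100,100,100,100,100]

```text
time: 22.85
tool_pos: [0.588, 0.3447, 0.1991]
tcp_rot: [-1.56, -0.218, 0.216]
wrist_force: [-0.1, 0.5, 0.1]
width: 0.998
```

jog_arm:
  turn:
    - [0,-0.139,0]
    - [0,0,0]
    - [0,0,0]
  slide:
    - [0,0,0]
    - [0,0,0]
    - [0,0,0]
  grip: [100,100,100]

```text
time: 23.15
tool_pos: [0.588, 0.3447, 0.1988]
tcp_rot: [-1.547, -0.319, 0.318]
wrist_force: [0.5, -0.7, -0.3]
width: 1.001
```

```bash
python3 - <<'E'
from plan import *
plan(.5882,.3444,.1,113.5)
p=snap('wrist','w7.png');W=cloud(p);reg=mk(W);np.save('w7.npy',W)
h=reg(.45,.75,.25,.42,.05,.075); print('handle',rect(h))
p=snap('top','t7.png'); W=cloud(p); np.save('t7.npy',W)
a=np.radians(7.2); cx=np.array([np.cos(a),np.sin(a)]); u=np.array([np.sin(a),-np.cos(a)]); o=np.array([.5501,-.2291])
D=W[...,:2]-o; s=D@u; t=D@cx
for c in (-.108,-.036,.036,.108):
    m=(abs(s-c)<.034)&(abs(t)<.036)&(W[...,2]>.05)&(W[...,2]<.075)
    P=np.stack([s[m],t[m],W[...,2][m]],1); print(c,rect(P))
    m=(abs(s-c)<.012)&(abs(t)<.012);print('tip',np.nanpercentile(W[...,2][m],95))
E
```

```text
t 23.15 tcp [588.  344.7 198.8] jaw 113.29 q [ 0.49  0.31  1.64  0.    1.19 -1.48] w 1.001 F [ 0.5 -0.7 -0.3]
turn [-0.0001 -0.0036  0.0007] slide after turn [ 0.  98.8 -0.4] slide before [-0.  98.8 -0.4]
handle (array([560.8, 332.1]), array([138.1,  30.5]), 23.7, 4674, array([0.0562, 0.0587, 0.0606]))
-0.108 (array([-1.08e+02,  1.00e-01]), array([55.5, 56.2]), 89.8, 260, array([0.0567, 0.0607, 0.0718]))
tip 0.08796580519525737
-0.036 (array([-35.9,   0. ]), array([56.1, 56.6]), 89.5, 267, array([0.0559, 0.0603, 0.0735]))
tip 0.08836659360108187
0.036 (array([35.4,  0.1]), array([55.9, 55.8]), 89.8, 264, array([0.0558, 0.0607, 0.071 ]))
tip 0.08732468346649386
0.108 (array([107.7,   0.8]), array([55.7, 56.6]), 89.7, 279, array([0.0562, 0.0608, 0.0726]))
tip 0.08713750032863071
```

View pics/w7.png

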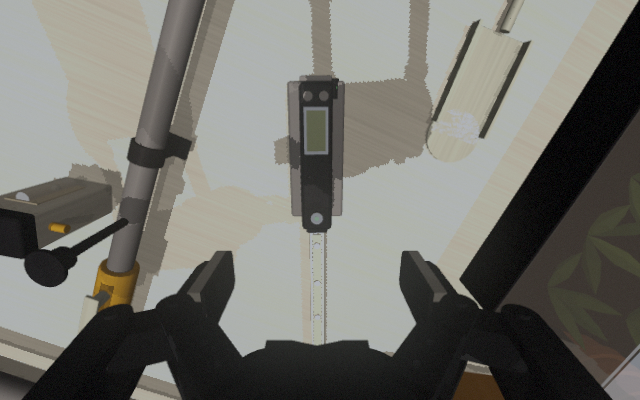

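View pics/t7.png

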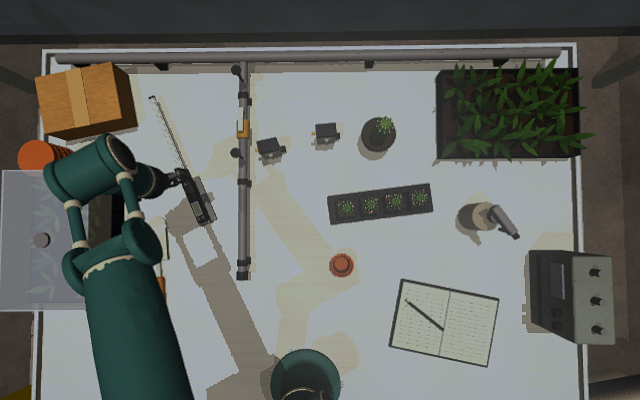

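```bash
python3 - <<'E'
from plan import *
W=np.load('w7.npy')
a=np.radians(23.7); f=np.array([np.cos(a),np.sin(a)]); l=np.array([-np.sin(a),np.cos(a)]); o=np.array([.5883,.3442])
D=W[...,:2]-o; s=D@f; t=D@l
for t0 in range(-34,35,4):
    m=(abs(s)<.02)&(abs(t-t0/1000)<.002); print(t0,np.round(np.nanpercentile(W[...,2][m],[5,50,95]),4) if m.sum() else None,m.sum(),end=' | ')
print()
m=(abs(t)<.012)&(W[...,2]>.05)&(W[...,2]<.07); print('s ext',np.percentile(s[m],[.5,99.5]))
m=(abs(s+.03)<.06)&(abs(t)<.04)&(W[...,2]>.053)&(W[...,2]<.07); print('t ext',np.percentile(t[m],[.5,99.5]))
for s0 in (.06,.08,.1):
    m=(abs(s-s0)<.008)&(abs(t)<.02)&(W[...,2]>.03);print(s0,np.percentile(t[m],[2,50,98]),np.median(W[...,2][m]))
plan(.5883,.3442,.042,113.7)
E
```

```text
-34 [-0.0009  0.2602  0.268 ] 724 | -30 [0.001  0.264  0.2727] 996 | -26 [0.0075 0.2679 0.2765] 1142 | -22 [0.0075 0.2701 0.279 ] 942 | -18 [0.0078 0.2704 0.2791] 784 | -14 [0.057  0.2643 0.2792] 889 | -10 [0.0582 0.2647 0.2791] 1090 | -6 [0.0583 0.2644 0.2731] 1049 | -2 [0.0583 0.2648 0.273 ] 1024 | 2 [0.0581 0.2647 0.2732] 998 | 6 [0.0582 0.2642 0.273 ] 1060 | 10 [0.0583 0.2647 0.2785] 1091 | 14 [0.0572 0.2647 0.2794] 1016 | 18 [0.0079 0.2702 0.2793] 797 | 22 [0.0074 0.2705 0.2795] 937 | 26 [0.0077 0.2685 0.2772] 1096 | 30 [0.0057 0.266  0.274 ] 1035 | 34 [-0.0007  0.2611  0.2692] 843 | 
s ext [-0.0988427   0.03794466]
t ext [-0.01476084  0.01502907]
0.06 [-0.00689409 -0.00024985  0.00733388] 0.04164461615925025
0.08 [-0.00713031 -0.00037483  0.00733843] 0.041651989100413345
0.1 [-0.00739912 -0.0005224   0.00734268] 0.041639047248834965
t 23.25 tcp [588.  344.7 198.5] jaw 113.35 q [ 0.49  0.31  1.64 -0.    1.19 -1.48] w 1.0 F [ 0.2 -0.2 -0.6]
turn [-0.     -0.0062  0.0004] slide after turn [ 1.000e-01  1.565e+02 -6.000e-01] slide before [  0.  156.5  -0.6]
```

jog_arm:
  turn:
    - [0,-0.004,0]
    - [0,0,0]
    - [0,0,0]
    - [0,0,0]
    - [0,0,0]
  slide:
    - [0,0,-0.6]
    - [0,30,0]
    - [0,40,0]
    - [0,35,0]
    - [0,25,0]
  grip: [100,100,100,100,100]

```text
time: 23.75
tool_pos: [0.5868, 0.3433, 0.0652]
tcp_rot: [-1.547, -0.321, 0.326]
wrist_force: [0.4, -0.5, 0.1]
width: 0.993
```

jog_arm:
  turn:
    - [0,0,0]
    - [0,0,0]
    - [0,0,0]
    - [0,0,0]
    - [0,0,0]
  slide:
    - [0,15,0]
    - [0,10,0]
    - [0,3,0]
    - [0,0,0]
    - [0,0,0]
  grip: [100,100,100,100,100]

```text
time: 24.25
tool_pos: [0.5894, 0.3448, 0.0418]
tcp_rot: [-1.546, -0.327, 0.322]
wrist_force: [-0.7, 0.2, 0.2]
width: 1.001
```

```bash
python3 - <<'E'
from plan import *
p=snap('wrist','w8.png')
plan(.5880,.3440,.041,113.5)
E
```

```text
t 24.3 tcp [589.3 344.8  41.9] jaw 113.71 q [ 0.49  0.46  1.75 -0.    0.93 -1.49] w 1.001 F [ 0.6  0.7 -0.4]
turn [-0.0002  0.0036  0.0029] slide after turn [-1.5  0.9 -0.2] slide before [-1.5  0.9 -0.2]
```

View pics/w8.png

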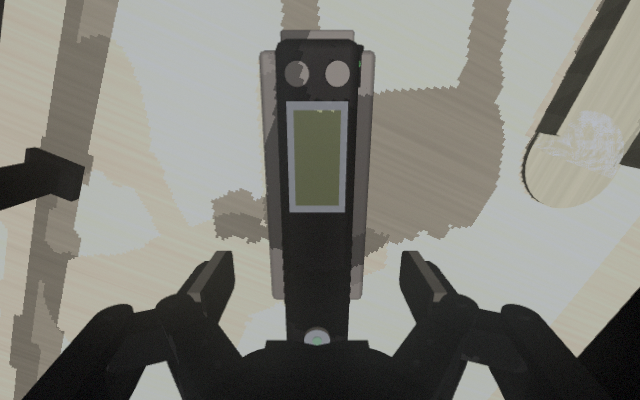

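jog_arm:
  turn:
    - [0,0.002,0]
    - [0,0,0]
    - [0,0,0]
    - [0,0,0]
    - [0,0,0]
  slide:
    - [-0.6,0.5,0]
    - [0,0,0]
    - [0,0,0]
    - [0,0,0]
    - [0,0,0]
  grip: [85,70,56,46,40]
  newtons: 60

```text
time: 24.8
tool_pos: [0.5876, 0.3439, 0.0396]
tcp_rot: [-1.547, -0.323, 0.323]
wrist_force: [-0.5, 0.2, 0.8]
width: 0.401
```

jog_arm:
  turn:
    - [0,0,0]
    - [0,0,0]
    - [0,0,0]
    - [0,0,0]
    - [0,0,0]
  slide:
    - [0,0,0]
    - [0,0,0]
    - [0,0,0]
    - [0,0,0]
    - [0,0,0]
  grip: [33,15,15,15,15]

```text
time: 25.3
tool_pos: [0.5876, 0.344, 0.0397]
tcp_rot: [-1.546, -0.323, 0.323]
wrist_force: [0.8, 0.1, 1.1]
width: 0.348
```

```bash
python3 - <<'E'
from plan import *
plan(.5880,.3440,.041,113.5)
E
```

```text
t 25.3 tcp [587.6 344.   39.7] jaw 113.59 q [ 0.49  0.46  1.75  0.    0.93 -1.49] w 0.348 F [0.8 0.1 1.1]
turn [-0.0001  0.0016  0.0002] slide after turn [ 0.3 -1.3 -0.1] slide before [ 0.3 -1.3 -0.1]
```

jog_arm:
  turn:
    - [0,0,0]
    - [0,0,0]
    - [0,0,0]
    - [0,0,0]
    - [0,0,0]
  slide:
    - [0,-6,0]
    - [0,-12,0]
    - [0,-20,0]
    - [0,-30,0]
    - [0,-35,0]
  grip: [15,15,15,15,15]

```text
time: 25.8
tool_pos: [0.5862, 0.343, 0.1422]
tcp_rot: [-1.548, -0.32, 0.326]
wrist_force: [0.1, 1.1, -3.5]
width: 0.346
```

jog_arm:
  turn:
    - [0,0,0]
    - [0,0,0]
    - [0,0,0]
    - [0,0,0]
    - [0,0,0]
  slide:
    - [0,-40,0]
    - [0,-40,0]
    - [0,-30,0]
    - [0,-15,0]
    - [0,-5,0]
  grip: [15,15,15,15,15]

```text
time: 26.3
tool_pos: [0.5883, 0.3442, 0.2752]
tcp_rot: [-1.546, -0.326, 0.32]
wrist_force: [0.5, 0.1, -2.7]
width: 0.346
```

```bash
python3 - <<'E'
from plan import *
plan(.5880,.3440,.265,113.5)
p=snap('scene','s6.png'); p=snap('wrist','w9.png')
E
```

```text
t 26.3 tcp [588.3 344.2 275.2] jaw 113.59 q [ 0.49  0.26  1.56 -0.    1.32 -1.49] w 0.346 F [ 0.5  0.1 -2.7]
turn [-0.0003  0.0016  0.0037] slide after turn [-0.3 10.2 -0.1] slide before [-0.4 10.2 -0.1]
```

View pics/s6.png

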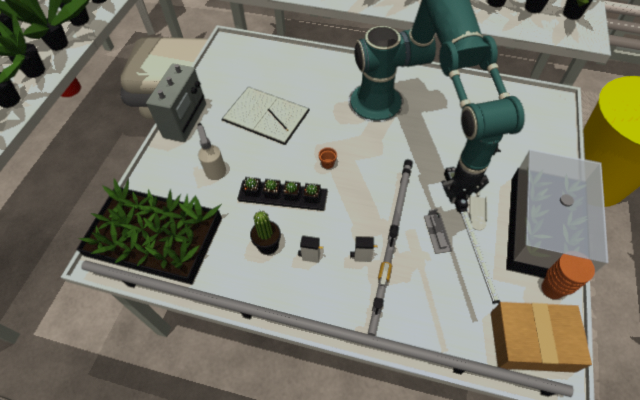

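View pics/w9.png

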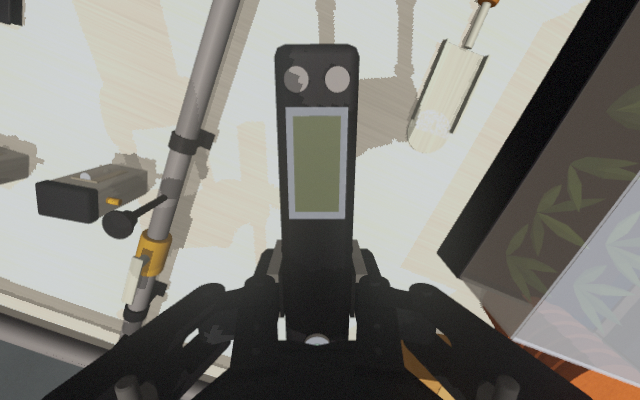

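jog_arm:
  turn:
    - [0,0,0]
    - [0,0,0]
    - [0,0,0]
    - [0,0,0]
    - [0,0,0]
  slide:
    - [-6.4,0,-10.2]
    - [-13.3,0,-21.2]
    - [-18.6,0,-29.6]
    - [-18.6,0,-29.6]
    - [-18.6,0,-29.6]
  grip: [15,15,15,15,15]

```text
time: 26.9
tool_pos: [0.5646, 0.2012, 0.2695]
tcp_rot: [-1.548, -0.319, 0.327]
wrist_force: [0.5, -0.8, -4.1]
width: 0.342
```

jog_arm:
  turn:
    - [0,0,0]
    - [0,0,0]
    - [0,0,0]
    - [0,0,0]
    - [0,0,0]
  slide:
    - [-18.6,0,-29.6]
    - [-18.6,0,-29.6]
    - [-18.6,0,-29.6]
    - [-18.6,0,-29.6]
    - [-18.6,0,-29.6]
  grip: [15,15,15,15,15]

```text
time: 27.4
tool_pos: [0.5383, 0.0287, 0.2699]
tcp_rot: [-1.546, -0.319, 0.327]
wrist_force: [0.9, -0.8, -4.1]
width: 0.341
```

jog_arm:
  turn:
    - [0,0,0]
    - [0,0,0]
    - [0,0,0]
    - [0,0.03,0]
    - [0,0.06,0]
  slide:
    - [-18.6,0,-29.6]
    - [-16,0,-25.4]
    - [-9,0,-14.4]
    - [0,0,0]
    - [0,0,0]
  grip: [15,15,15,15,15]

```text
time: 27.9
tool_pos: [0.5263, -0.0517, 0.2699]
tcp_rot: [-1.555, -0.246, 0.253]
wrist_force: [-0.9, 0.8, -3.6]
width: 0.342
```

jog_arm:
  turn:
    - [0,0.09,0]
    - [0,0.1,0]
    - [0,0.1,0]
    - [0,0.1,0]
    - [0,0.1,0]
  slide:
    - [0,0,0]
    - [0,0,0]
    - [0,0,0]
    - [0,0,0]
    - [0,0,0]
  grip: [15,15,15,15,15]

```text
time: 28.4
tool_pos: [0.5264, -0.0508, 0.2698]
tcp_rot: [-1.567, 0.139, -0.132]
wrist_force: [-1.0, 0.7, -3.5]
width: 0.347
```

```bash
python3 - <<'E'
from plan import *
plan(.5278,-.0505,.265,7.2)
E
```

```text
t 28.4 tcp [526.4 -50.8 269.8] jaw 80.11 q [-0.14 -0.02  1.88 -0.    1.29 -1.54] w 0.347 F [-1.   0.7 -3.5]
turn [ 0.0036  1.2725 -0.0039] slide after turn [-0.1  4.8  1.4] slide before [1.3 4.8 0.6]
```

jog_arm:
  turn:
    - [0,0.1,0]
    - [0,0.1,0]
    - [0,0.1,0]
    - [0,0.1,0]
    - [0,0.1,0]
  slide:
    - [0,0,0]
    - [0,0,0]
    - [0,0,0]
    - [0,0,0]
    - [0,0,0]
  grip: [15,15,15,15,15]

```text
time: 28.9
tool_pos: [0.5264, -0.0508, 0.2698]
tcp_rot: [-1.507, 0.53, -0.523]
wrist_force: [-1.0, 0.7, -4.9]
width: 0.345
```

jog_arm:
  turn:
    - [0,0.1,0]
    - [0,0.1,0]
    - [0,0.1,0]
    - [0,0.1,0]
    - [0,0.1,0]
  slide:
    - [0,0,0]
    - [0,0,0]
    - [0,0,0]
    - [0,0,0]
    - [0,0,0]
  grip: [15,15,15,15,15]

```text
time: 29.4
tool_pos: [0.5264, -0.0508, 0.2698]
tcp_rot: [-1.374, 0.915, -0.908]
wrist_force: [0.2, -0.6, -4.7]
width: 0.344
```

jog_arm:
  turn:
    - [0,0.1,0]
    - [0,0.08,0]
    - [0,0.06,0]
    - [0,0.03,0]
    - [0,0,0]
  slide:
    - [0,0,0]
    - [0,0,0]
    - [0,0,0]
    - [0,0,0]
    - [0,0,0]
  grip: [15,15,15,15,15]

```text
time: 29.9
tool_pos: [0.5266, -0.0507, 0.2701]
tcp_rot: [-1.272, 1.115, -1.109]
wrist_force: [0.8, -0.4, -3.2]
width: 0.341
```

jog_arm:
  turn:
    - [0,0,0]
    - [0,0,0]
    - [0,0,0]
  slide:
    - [0,0,0]
    - [0,0,0]
    - [0,0,0]
  grip: [15,15,15]

```text
time: 30.2
tool_pos: [0.5281, -0.0505, 0.2722]
tcp_rot: [-1.27, 1.111, -1.11]
wrist_force: [0.6, 0.4, -3.2]
width: 0.346
```

```bash
cat > meas.py <<'E'
from plan import *
def meas(W,zlo=.095,zhi=.34,ref=None):
    # bar points: in row frame
    a=np.radians(7.2); cx=np.array([np.cos(a),np.sin(a)]); u=np.array([np.sin(a),-np.cos(a)]); o=np.array([.5502,-.2291])
    D=W[...,:2]-o; s=D@u; t=D@cx; Z=W[...,2]
    m=(s>-.2)&(s<.2)&(abs(t)<.04)&(Z>zlo)&(Z<zhi)
    # bins
    rows=[]
    for c in np.arange(-.135,.136,.03):
        k=m&(abs(s-c)<.012)
        if k.sum()>5:
            tt=t[k]; rows.append((c,np.median(tt),np.percentile(tt,2),np.percentile(tt,98),np.median(Z[k]),k.sum()))
    for r in rows: print(np.round(r,4))
    k=m&(abs(t)<.01); 
    r=np.array(rows)
    if len(r)>2:
        print('yaw err deg',np.degrees(np.polyfit(r[:,0],r[:,1],1)[0]).round(2),'slope deg',np.degrees(np.polyfit(r[:,0],r[:,4],1)[0]).round(2),'mean t',r[:,1].mean().round(4),'z top',r[:,4].mean().round(4))
    if k.sum(): print('s ext',np.percentile(s[k],[.3,99.7]).round(4))
    return s,t,Z
E
python3 - <<'E'
from meas import *
plan(.5278,-.0505,.265,7.2)
p=snap('top','t8.png'); W=cloud(p); meas(W,.24,.34)
E
```

```text
t 30.2 tcp [528.1 -50.5 272.2] jaw 7.61 q [-0.14 -0.02  1.88 -0.    1.29 -0.28] w 0.346 F [ 0.6  0.4 -3.2]
turn [ 0.0007  0.0072 -0.0001] slide after turn [ 0.   7.2 -0.3] slide before [ 0.   7.2 -0.3]
[-7.500e-02 -9.000e-04 -5.400e-03  8.500e-03  2.728e-01  1.300e+01]
[-4.50e-02  6.00e-04 -6.80e-03  8.40e-03  2.73e-01  6.70e+01]
[-1.500e-02  1.400e-03 -6.100e-03  8.900e-03  2.726e-01  7.000e+01]
[ 1.50e-02  1.60e-03 -6.10e-03  9.20e-03  2.73e-01  6.80e+01]
[ 4.500e-02  1.500e-03 -6.000e-03  9.200e-03  2.731e-01  6.600e+01]
[ 7.500e-02  1.800e-03 -5.700e-03  9.400e-03  2.728e-01  6.700e+01]
[ 1.050e-01  2.200e-03 -5.300e-03  9.900e-03  2.733e-01  6.900e+01]
[ 1.350e-01  2.500e-03 -5.600e-03  1.110e-02  2.738e-01  5.200e+01]
yaw err deg 0.75 slope deg 0.2 mean t 0.0013 z top 0.2731
s ext [-0.0669  0.1388]
```

View pics/t8.png

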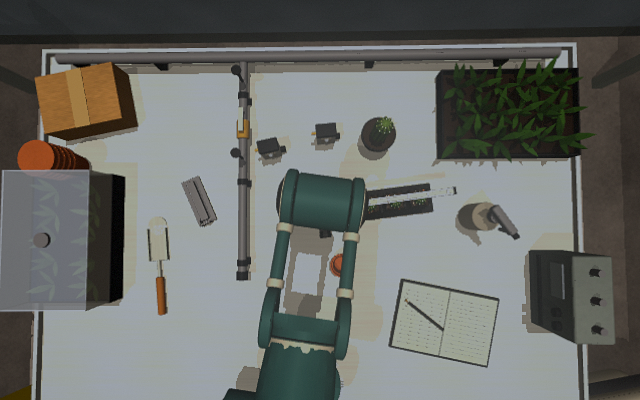

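jog_arm:
  turn:
    - [0,0.007,0]
    - [0,0,0]
    - [0,0,0]
    - [0,0,0]
    - [0,0,0]
  slide:
    - [0.5,10,0]
    - [0,25,0]
    - [0,35,0]
    - [0,35,0]
    - [0,20,0]
  grip: [15,15,15,15,15]

```text
time: 30.75
tool_pos: [0.5261, -0.0506, 0.1437]
tcp_rot: [-1.269, 1.12, -1.113]
wrist_force: [-0.6, -0.2, -3.8]
width: 0.337
```

jog_arm:
  turn:
    - [0,0,0]
    - [0,0,0]
    - [0,0,0]
    - [0,0,0]
    - [0,0,0]
  slide:
    - [0,10,0]
    - [0,5,0]
    - [0,0,0]
    - [0,0,0]
    - [0,0,0]
  grip: [15,15,15,15,15]

```text
time: 31.25
tool_pos: [0.5297, -0.051, 0.1342]
tcp_rot: [-1.264, 1.114, -1.118]
wrist_force: [0.9, -0.5, -2.4]
width: 0.346
```

```bash
python3 - <<'E'
from meas import *
plan(.5278,-.0505,.112,7.2)
p=snap('top','t9.png'); meas(cloud(p),.105,.17)
print('scene');p=snap('scene','s9.png'); meas(cloud(p),.105,.17)
plan(.5278,-.0505,.112,7.2)
E
```

```text
t 31.25 tcp [529.7 -51.  134.2] jaw 7.2 q [-0.14  0.09  2.03  0.    1.02 -0.27] w 0.346 F [ 0.9 -0.5 -2.4]
turn [-0.0029 -0.      0.0008] slide after turn [-0.8 22.2 -1.8] slide before [-0.8 22.2 -1.9]
[-7.500e-02  2.100e-03 -5.100e-03  9.400e-03  1.356e-01  3.000e+01]
[-4.500e-02  1.700e-03 -5.800e-03  9.300e-03  1.352e-01  5.100e+01]
[-1.50e-02  1.40e-03 -5.90e-03  9.30e-03  1.35e-01  5.20e+01]
[ 1.50e-02  1.60e-03 -6.00e-03  9.30e-03  1.35e-01  5.40e+01]
[ 4.500e-02  1.600e-03 -5.800e-03  9.400e-03  1.355e-01  5.300e+01]
[ 7.500e-02  1.600e-03 -5.900e-03  9.300e-03  1.353e-01  5.400e+01]
[ 1.05e-01  1.50e-03 -5.80e-03  9.30e-03  1.35e-01  5.00e+01]
[ 1.350e-01  2.000e-03 -6.600e-03  9.700e-03  1.355e-01  4.200e+01]
yaw err deg -0.01 slope deg -0.01 mean t 0.0017 z top 0.1353
s ext [-0.0755  0.1386]
scene
[-1.350e-01  7.400e-03 -1.250e-02  1.620e-02  1.414e-01  6.400e+01]
[-1.050e-01  3.000e-03 -7.400e-03  1.110e-02  1.342e-01  3.600e+01]
[-7.50e-02  4.50e-03 -7.50e-03  1.15e-02  1.35e-01  3.80e+01]
[-4.500e-02  4.800e-03 -7.100e-03  1.070e-02  1.339e-01  3.800e+01]
[-1.500e-02  4.600e-03 -6.800e-03  9.900e-03  1.364e-01  3.500e+01]
[ 1.500e-02  4.300e-03 -6.800e-03  1.060e-02  1.357e-01  3.700e+01]
[ 4.500e-02  4.400e-03 -6.400e-03  1.020e-02  1.349e-01  3.700e+01]
[ 7.500e-02  5.200e-03 -5.900e-03  1.060e-02  1.358e-01  3.700e+01]
[ 1.050e-01  4.000e-03 -6.300e-03  1.260e-02  1.364e-01  3.900e+01]
[ 1.350e-01  5.200e-03 -7.700e-03  1.110e-02  1.355e-01  3.500e+01]
yaw err deg -0.13 slope deg -0.37 mean t 0.0047 z top 0.1359
s ext [-0.1983  0.1431]
t 31.35 tcp [529.3 -51.  133.9] jaw 7.2 q [-0.14  0.09  2.03 -0.    1.02 -0.27] w 0.34 F [ 0.1  0.3 -3.9]
turn [-0.0022 -0.0001  0.0006] slide after turn [-0.7 21.9 -1.4] slide before [-0.7 21.8 -1.5]
```

jog_arm:
  turn:
    - [0,0,0]
    - [0,0,0]
    - [0,0,0]
    - [0,0,0]
    - [0,0,0]
  slide:
    - [0,5,-1]
    - [0,6,0]
    - [0,6,0]
    - [0,4,0]
    - [0,1,0]
  grip: [15,15,15,15,15]

```text
time: 31.85
tool_pos: [0.5267, -0.0509, 0.1094]
tcp_rot: [-1.267, 1.118, -1.115]
wrist_force: [0.7, -0.2, -4.0]
width: 0.346
```

jog_arm:
  turn:
    - [0,0,0]
    - [0,0,0]
    - [0,0,0]
    - [0,0,0]
    - [0,0,0]
  slide:
    - [0,0,0]
    - [0,0,0]
    - [0,0,0]
    - [0,0,0]
    - [0,0,0]
  grip: [15,15,15,15,15]

```text
time: 32.35
tool_pos: [0.5276, -0.051, 0.1108]
tcp_rot: [-1.266, 1.116, -1.116]
wrist_force: [-0.5, -0.5, -2.9]
width: 0.346
```

jog_arm:
  turn:
    - [0,0,0]
    - [0,0,0]
    - [0,0,0]
    - [0,0,0]
    - [0,0,0]
  slide:
    - [0,0,0]
    - [0,0,0]
    - [0,0,0]
    - [0,0,0]
    - [0,0,0]
  grip: [15,15,15,15,15]

```text
time: 32.85
tool_pos: [0.5274, -0.051, 0.1106]
tcp_rot: [-1.266, 1.116, -1.116]
wrist_force: [1.0, 0.9, -3.7]
width: 0.342
```

```bash
python3 - <<'E'
from meas import *
plan(.5278,-.0505,.112,7.2)
p=snap('top','t10.png'); meas(cloud(p),.1,.16)
p=snap('scene','s10.png'); W=cloud(p)
im=cv2.imread('pics/s10.png'); cv2.imwrite('pics/s10c.png',cv2.resize(im[120:240,200:400],None,fx=4,fy=4))
a=np.radians(7.2); cx=np.array([np.cos(a),np.sin(a)]); u=np.array([np.sin(a),-np.cos(a)]); o=np.array([.5502,-.2291])
plan(.5278,-.0505,.112,7.2); print(bot.read_state()['joint_vel'])
for t in ['clay_pot','sprayer','tall_cactus','pump_1','trowel']: print(t,find(t,p))
E
```

```text
t 32.85 tcp [527.4 -51.  110.6] jaw 7.2 q [-0.14  0.12  2.05 -0.    0.98 -0.27] w 0.342 F [ 1.   0.9 -3.7]
turn [0. 0. 0.] slide after turn [-0.4 -1.4  0.4] slide before [-0.4 -1.4  0.4]
[-7.500e-02 -5.000e-04 -7.100e-03  7.200e-03  1.116e-01  2.800e+01]
[-4.500e-02 -6.000e-04 -8.100e-03  6.900e-03  1.122e-01  5.000e+01]
[-1.500e-02 -9.000e-04 -7.900e-03  6.900e-03  1.117e-01  4.800e+01]
[ 1.500e-02 -2.000e-04 -7.900e-03  7.100e-03  1.111e-01  5.000e+01]
[ 4.500e-02 -8.000e-04 -8.200e-03  6.900e-03  1.115e-01  4.900e+01]
[ 7.500e-02 -6.000e-04 -7.900e-03  6.900e-03  1.117e-01  4.900e+01]
[ 1.050e-01 -3.000e-04 -8.100e-03  6.900e-03  1.119e-01  4.900e+01]
[ 1.350e-01 -4.000e-04 -8.400e-03  7.700e-03  1.119e-01  3.800e+01]
yaw err deg 0.05 slope deg 0.03 mean t -0.0005 z top 0.1117
s ext [-0.0761  0.1397]
t 32.95 tcp [527.4 -51.  110.6] jaw 7.19 q [-0.14  0.12  2.05  0.    0.98 -0.27] w 0.347 F [-0.   0.6 -3.5]
turn [ 0.     -0.0001 -0.    ] slide after turn [-0.5 -1.4  0.4] slide before [-0.5 -1.4  0.4]
[-0.00053588  0.00081692 -0.00027311  0.00124035 -0.00045142 -0.00119641]
clay_pot [(0.23, [0.578, -0.223, 0.013])]
sprayer [(0.71, [0.53, -0.496, 0.118])]
tall_cactus [(0.9, [0.766, -0.205, 0.087])]
pump_1 [(0.73, [0.767, -0.062, 0.089]), (0.56, [0.729, 0.1, 0.094])]
trowel [(0.64, [0.42, 0.451, 0.002])]
```

View pics/s10c.png

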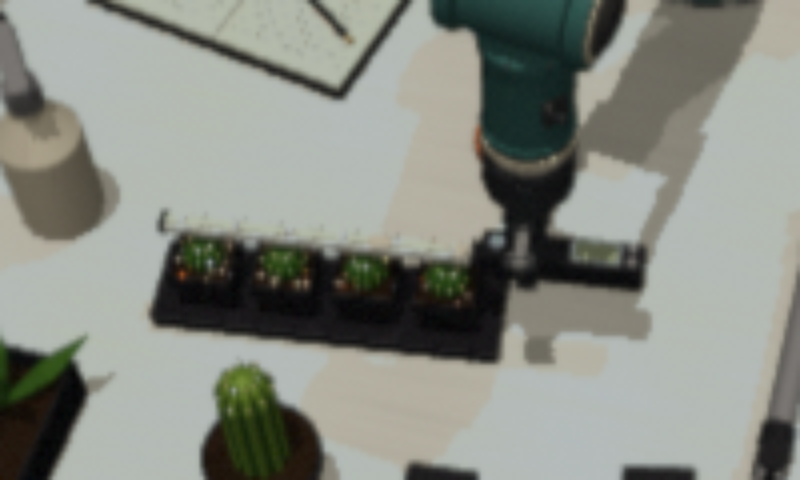

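View pics/t10.png

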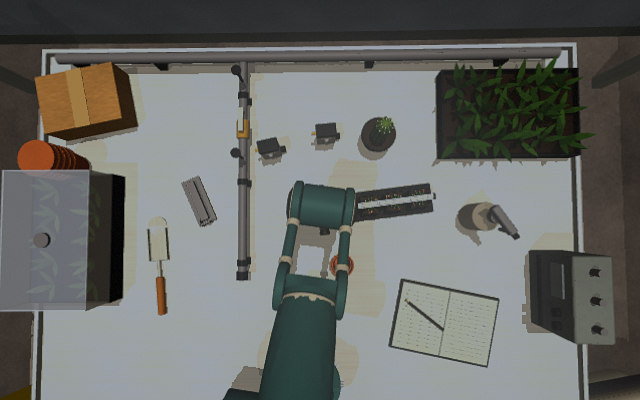

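jog_arm:
  turn:
    - [0,0,0]
    - [0,0,0]
    - [0,0,0]
    - [0,0,0]
    - [0,0,0]
  slide:
    - [0,-1.2,0.3]
    - [0,0,0]
    - [0,0,0]
    - [0,0,0]
    - [0,0,0]
  grip: [15,15,15,15,15]

```text
time: 33.7
tool_pos: [0.5277, -0.051, 0.1118]
tcp_rot: [-1.266, 1.116, -1.116]
wrist_force: [0.5, 0.1, -3.3]
width: 0.341
```

jog_arm:
  turn:
    - [0,0,0]
    - [0,0,0]
    - [0,0,0]
    - [0,0,0]
    - [0,0,0]
  slide:
    - [0,0,0]
    - [0,0,0]
    - [0,0,0]
    - [0,0,0]
    - [0,0,0]
  grip: [15,15,15,15,15]

```text
time: 34.2
tool_pos: [0.5277, -0.051, 0.1118]
tcp_rot: [-1.266, 1.116, -1.116]
wrist_force: [-0.1, -0.4, -4.0]
width: 0.345
```

```bash
python3 - <<'E'
from meas import *
p=snap('top'); meas(cloud(p),.1,.16)
plan(.5278,-.0505,.112,7.2)
print(bot.finish_job())
E
```

```text
[-7.500e-02 -4.000e-04 -7.100e-03  7.500e-03  1.125e-01  2.900e+01]
[-4.500e-02 -3.000e-04 -7.800e-03  7.200e-03  1.133e-01  5.000e+01]
[-1.500e-02 -8.000e-04 -7.800e-03  7.300e-03  1.135e-01  5.000e+01]
[ 1.500e-02 -0.000e+00 -7.800e-03  7.300e-03  1.134e-01  4.700e+01]
[ 4.500e-02 -6.000e-04 -7.900e-03  7.100e-03  1.128e-01  4.900e+01]
[ 7.500e-02 -3.000e-04 -7.600e-03  7.300e-03  1.128e-01  4.900e+01]
[ 1.050e-01 -3.000e-04 -7.800e-03  7.200e-03  1.131e-01  5.000e+01]
[ 1.350e-01 -6.000e-04 -8.300e-03  8.500e-03  1.131e-01  4.200e+01]
yaw err deg -0.02 slope deg 0.0 mean t -0.0004 z top 0.1131
s ext [-0.0761  0.1398]
t 34.25 tcp [527.7 -51.  111.8] jaw 7.2 q [-0.14  0.12  2.04  0.    0.98 -0.27] w 0.341 F [-0.4  0.2 -2.4]
turn [ 0.     -0.0001 -0.    ] slide after turn [-0.4 -0.2  0.1] slide before [-0.4 -0.2  0.1]
the job is handed in; nothing more can be done
None
```

I stood both loose pots in the two empty places, then lifted the light meter off its cradle and handed the job in at 34.3 s, still holding the meter over the row.

- **Pots:** before the meter was lifted, the top camera put all four within 1 mm of the centres of their places. Their tips were 87–88 mm above the bench, so they stand on the floors of their places.
- **Meter carry:** I gripped the handle at its balance point and crossed with the meter's lowest part about 255 mm up, above everything in its path.
- **Meter hold:** the sensing bar is level and along the row, both within 0.1°. It sits within 0.5 mm of the row's centreline, and its far end within about 0.5 mm of where a centred bar's would be. Its underside is about 103 mm up, roughly 15 mm above the tips. The wrist force is about the meter's own weight, so nothing suggests it is touching anything.
- **Everything else:** the camera networks found the sprayer, tall cactus, both pumps and trowel within about 4 mm of their first positions. I checked the clay pot and pipe only by eye in the last top picture.

**Disagreements:**
- The scene camera put the bar about 3 mm further across the row than the top camera, which is about what the 2 mm calibration allows. I went by the top camera because the tray and pots were measured with it.
- In the last scene picture the network did not recognise the clay pot, giving only one low-confidence false match. The pot is partly hidden behind the arm there.

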